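# Clear the engraver's board and check the sprung rule

## Robot

A 6-joint arm with a two-finger parallel gripper is mounted at the origin on the work surface. World frame = base frame: x ahead of the robot, y to its left, z up, the work surface at z = 0. Lengths are in m, angles in degrees, forces in N, time in s.
With the tool pointing down it reaches from about 0.375 to 0.9 m from the base axis. Payload 3.1 kg.
Tool frame: the origin (TCP) lies at the very end of the fingers, on their centre line; the grasp point (between the pads) lies 19 mm behind it; z points along the fingers, y is the line along which they close (so a half turn about z gives the same grasp; the last joint's range is limited). The gripper opens to 87 mm and grips with 3 to 60 N. Pads are 19 mm wide; open, the fingers measure 117 mm over their backs; the gripper's body (75 mm by 190 mm) begins 51 mm behind the grasp point.
Start: joints at [-80.587, 30.224, 82.088, -0, 67.689, -10.227], TCP at [0.21, -0.589, 0.183] pointing down, gripper open.
Joint ranges: [-176.69, 176.69], [-43.24, 126.21], [12.49, 139.97], [-82, 262], [0, 151.66], [-163.58, 163.58]. Speed limits (degrees/s): [159.86, 159.86, 180, 180, 180, 180].

## Interface

Orientations are given as a 3x3 rotation matrix whose columns are the frame's x, y, z axes.
In Python, from rig import readout, viewer, ticket gives the robot as it stands.
- The arm moves only by the tool send_rows, never from a script. Its argument "moves" is a list of rows, each a list of 6 numbers: the shift along the tool's x, y, z in units of 250 mm (1.0 is 250 mm), then the turn, a rotation vector about the tool's x, y, z in units of 90 degrees (1.0 is 90 degrees). A call has 1 to 12 rows; each row is the pose to reach, as a shift and turn from the pose commanded when the call began, along the tool's axes at that moment; what a row does not reach only later rows make up. A row lasts 1/10 s, in which the tool goes at most 50 mm and 8.59 degrees, less where a joint would pass 70% of its speed; a pose out of reach is approached as far as the arm can. A call with a number of a shift or a turn outside -1 to 1 is refused whole. A call with a gripper value outside its range is refused whole. "grip" is the opening, from 0 (shut) to 1 (fully open), set as the call begins (left out, the last holds). The fingers move at their own pace and stop on an object; the grip force is fixed at half the most. Time passes only in rows, so rows that repeat a pose let the fingers close. It gives the time, the measured TCP pose, the force, the opening and the grip force at its end, in the units of the state.
- readout.read_state(): the state, without advancing time (a new reading comes with each control period).
- viewer.capture(name): name is "scene" or "top" or "wrist"; returns (picture, depth): 420x560x3 uint8, red, green, blue; 420x560 float32, m along the optical axis (not along the pixel's ray), 0 where there is no reading.
- viewer.camera_info(name): a dict with "fx", "fy", "cx", "cy" (pixels), "distortion" ([k1, k2, p1, p2, k3] as OpenCV has them; the pictures are not rectified), "R" (3x3) and "t" (3): a world point X has camera coordinates R X + t; the wrist camera has in their place "tool_from_camera" (4x4, takes a point from camera to tool coordinates, whose origin is the TCP and whose axes are the flange's). Camera axes: x right, y down, z forward; pixel columns grow to the right and rows downward; lengths in m; the calibration is good to about 2 mm. A picture is of the moment at which its call begins: read the wrist's pose just before it. camera_info takes no time and is no camera call.
- ticket.hand_in(): hands the job in; it is judged then, once.
The state is a dict: "time_s": time; "joint_positions": joint angles; "qvel": joint speeds; "tau": joint torques, N m; "position": TCP position; "tcp_rot": TCP orientation; "force": force on the tool from outside, world axes, zero at the start; "moment": the same for the moment, N m; "opening": opening from 0.0 (shut) to 1.0 (fully open); "grasp_force": force on a finger pad.
Only numpy, scipy, OpenCV 4.12 (cv2) and the standard library are available. Lean on these libraries where they do the work, as an engineer would, in place of code of your own. Each camera call takes 0.05 s, during which the arm holds its last target. There are 200 camera calls.

## Task

Get the engraving board ready for the next nameplate: lift the lid off the scrap tray by its knob and set it down flat on the bench, then push every brass offcut off the board into the tray with the scraper block (they are sharp: never touch them with the gripper). With the board clear, pull the sprung rule out by its post until the post's centre is level with the tip of the first brass marker, hold it there about two seconds, do the same at the second, farther marker, and let it go fully home. Finish with the new brass blank lying on the cleared board lengthwise along the rule, the lid seated on the tray, the scraper standing on the bench and nothing else disturbed.

Things in the scene. Friction and masses are not known exactly. Their poses are not given: they have to be found in the camera images.
- board: dark wooden board, fixed; origin on the bench under its middle, x away from the robot, y to the tray. Working face at z = 50 mm, x = -75 to 75 between fences (8 thick, 14 high), y = -140 to 140, open at both ends (+y drops into the tray, -y to the bench). Outside the far fence, x = 83 to 140, is the sprung rule's lane, also z = 50; its aluminium case (44 wide, 34 high) fills y = -150 to -20
- tray: shallow steel scrap tray fixed against the board's +y end, its axes parallel to the board's and its origin (underside centre) 206 mm along the board's y. Outside 190 (x) x 128 (y) x 46 mm high, inside 170 x 120, inner floor 5 mm above the origin
- lid: loose wooden lid, 220 g; origin under the centre of its plug. Plug 162 (x) x 112 (y) x 6 mm, plate over it 182 x 116 x 6, knob on that 44 (x) x 20 (y) x 34, top 46 above the origin. Seated: plug inside the tray with 4 mm play, plate resting on the tray's x-end walls, origin 40 mm above the tray's, either way round
- scraper: wooden scraper block standing on the bench; origin at the centre of its underside. Base 136 (x) x 40 (y) x 20 mm, on it a grip 85 (x) x 20 (y) x 40 mm, 60 mm high in all; pushes with its long sides (y). 250 g
- offcut1: flat brass offcut strip lying on the board, 60 (x) x 18 to 22 (y) x 5 mm, 55 g, origin under its centre; from three to six of them are present
- offcut2: flat brass offcut strip lying on the board, 60 (x) x 18 to 22 (y) x 5 mm, 55 g, origin under its centre; from three to six of them are present
- offcut3: flat brass offcut strip lying on the board, 60 (x) x 18 to 22 (y) x 5 mm, 55 g, origin under its centre; from three to six of them are present
- offcut4: flat brass offcut strip lying on the board, 60 (x) x 18 to 22 (y) x 5 mm, 55 g, origin under its centre; from three to six of them are present
- offcut5: flat brass offcut strip lying on the board, 60 (x) x 18 to 22 (y) x 5 mm, 55 g, origin under its centre; from three to six of them are present
- offcut6: flat brass offcut strip lying on the board, 60 (x) x 18 to 22 (y) x 5 mm, 55 g, origin under its centre; from three to six of them are present
- slide (a joint): pull-out of the sprung rule in m: 0 home, grows towards the board's +y, end stop at 0.12; the spring draws it back with 3 N at home to 10 N fully out
- pointer (a point): on the axis of the rule's upright pull post (18 mm diameter, from 5 to 45 mm above the lane), 25 mm above the lane's surface; at home 45 mm from the case's face. A thin black fin at the post's foot points to the marker's side
- mark_near (a point): tip of the first of two small brass markers (18 x 14 x 8 mm high) on the lane's outer edge, 17 mm beside the post's path, 35 to 55 mm of pull; compare with pointer along the board's y. It sits at a different place from start to start
- mark_far (a point): tip of the second, farther marker, alike, at 80 to 105 mm of pull
- blank: new nameplate blank, a brass bar 120 (x) x 34 (y) x 8 mm, 270 g, lying on the bench to the right of the board; origin under its centre
- oil_tin: bystander: plain upright steel can, 70 across, 100 tall, near left; sizes in mm; leave alone
- mug: bystander: terracotta mug, 76 across, 85 tall, left; sizes in mm; leave alone
- wedge: bystander: dark wooden block 100 x 50 x 35, near right; sizes in mm; leave alone
- driver: bystander: screwdriver with a yellow handle, 200 long, lying between robot and board; sizes in mm; leave alone

How it is judged:
By the outcome, as a careful person would: the job done as asked, in the order asked, and still so for the second after the job is handed in, with the robot touching nothing.
Of offcut1, offcut2, offcut3, offcut4, offcut5, offcut6 only 3 to 6 are there at a start; the rules pass over those that are not, and their reading is None.
At some moment in a run one of offcut1, offcut2, offcut3, offcut4, offcut5, offcut6, scraper, blank may be knocked a few centimetres aside while the robot is not near it.
Once in a run the grip may slacken for a moment while it holds something.
It also fails if it takes over 189 s, if anything falls off the work surface, if the arm or the gripper's body presses on something with over 40 N, if the wrist force passes 120 N, or if a joint passes its speed limit or range.

## Working session

There is one attempt and no reset: what is moved stays moved. The work goes in short steps, Python scripts to look and compute and a tool call to move; the robot and the scene stay as the last step left them, time stands still between calls to the robot, and variables do not carry over. Pictures are saved under pics/ and viewed, at most 14 in all, crops included, and the job is handed in when it is done.

Besides the shell and the picture viewer there is one more tool, called as name([rows], argument=value, ...), one row to a line, values as JSON. send_rows: Moves the arm, as the interface text tells. Shifts and turns lie within -1 to 1; 1 stands for 250 mm of shift or 90 degrees of turn. Its arguments: {"type":"object","properties":{"moves":{"type":"array"},"grip":{"type":"number"}},"required":["moves"]}

```bash
ls; mkdir -p pics; python3 - <<'E'
from rig import readout, viewer
import cv2, numpy as np
s=readout.read_state(); print(s['time_s'],s['position'],s['tcp_rot'],s['opening'],s['force'])
for n in ['top','scene']:
    p,d=viewer.capture(n); cv2.imwrite(f'pics/{n}0.png',p[:,:,::-1]); np.save(f'pics/{n}0.npy',d)
    print(n,viewer.camera_info(n))
print(viewer.camera_info('wrist'))
E
```

```text
pics
0.0 [ 0.20995435 -0.58784033  0.18188941] [[ 9.41830032e-01  3.36089394e-01 -3.31622344e-04]
 [ 3.36089335e-01 -9.41827816e-01  2.07918203e-03]
 [ 3.86459878e-04 -2.06969081e-03 -9.99997784e-01]] 1.0007436803678642 [0.63983176 0.03796866 0.1671219 ]
top {'fx': 490.82337244569516, 'fy': 490.82337244569516, 'cx': 282.10563994064415, 'cy': 209.91911538297256, 'distortion': array([-0.12069849,  0.        ,  0.        ,  0.        ,  0.        ]), 'R': array([[-1.85199506e-02, -9.99827435e-01, -1.45300818e-03],
       [-9.91702331e-01,  1.85543162e-02, -1.27209371e-01],
       [ 1.27214379e-01, -9.14959662e-04, -9.91874823e-01]]), 't': array([0.05406172, 0.51578934, 1.10965669])}
scene {'fx': 505.299336581082, 'fy': 505.299336581082, 'cx': 272.74538673446733, 'cy': 211.0089813719972, 'distortion': array([-0.16709458,  0.        ,  0.        ,  0.        ,  0.        ]), 'R': array([[-0.65939272,  0.75172194,  0.01074115],
       [ 0.46213963,  0.41656432, -0.78288003],
       [-0.59298247, -0.51126148, -0.62207997]]), 't': array([ 0.28856042, -0.18176293,  1.66954293])}
{'fx': 334.5741945881386, 'fy': 334.5741945881386, 'cx': 274.5989979828417, 'cy': 211.54246354179062, 'distortion': array([-0.07708621,  0.        ,  0.        ,  0.        ,  0.        ]), 'tool_from_camera': array([[-2.24933427e-04, -9.69676916e-01, -2.44390320e-01,
         6.62389390e-02],
       [ 9.99999202e-01, -5.22010263e-04,  1.15081503e-03,
         2.66868752e-04],
       [-1.24349303e-03, -2.44389866e-01,  9.69676259e-01,
        -2.02270440e-01],
       [ 0.00000000e+00,  0.00000000e+00,  0.00000000e+00,
         1.00000000e+00]])}
```

View pics/top0.png

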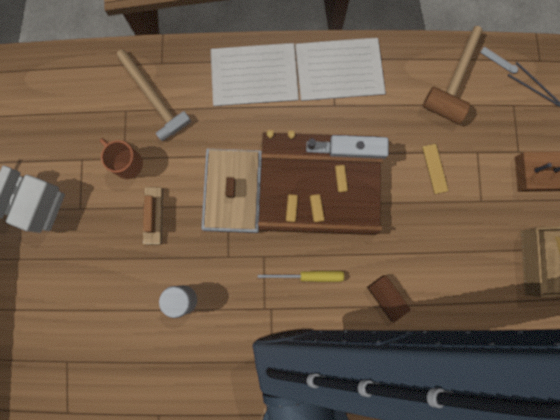

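View pics/scene0.png

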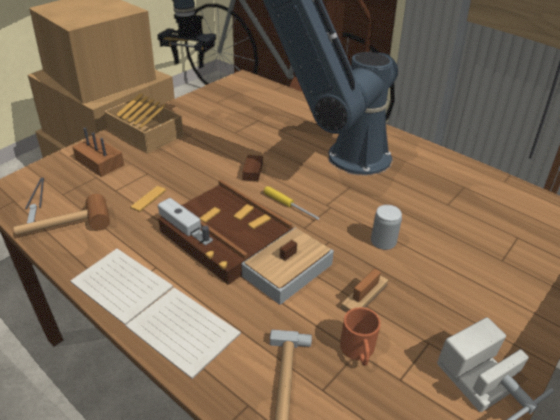

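```bash
cat > h.py <<'E'
import numpy as np, cv2, json, os
from rig import readout, viewer
from scipy.spatial.transform import Rotation as Ro
def cam(n, s=None):
    i=viewer.camera_info(n); K=np.array([[i['fx'],0,i['cx']],[0,i['fy'],i['cy']],[0,0,1]]); D=np.array(i['distortion'])
    if 'R' in i: R=np.array(i['R']).T; o=-R@np.array(i['t'])
    else:
        T=np.array(i['tool_from_camera']); Rt=np.array(s['tcp_rot']); R=Rt@T[:3,:3]; o=Rt@T[:3,3]+np.array(s['position'])
    return K,D,R,o
def shot(n,name):
    s=readout.read_state(); p,d=viewer.capture(n); cv2.imwrite(f'pics/{name}.png',p[:,:,::-1])
    c=cam(n,s); return p,d,c,cloud(d,c)
def rays(uv,c):
    K,D,R,o=c; q=cv2.undistortPoints(np.asarray(uv,float).reshape(-1,1,2),K,D).reshape(-1,2)
    return np.c_[q,np.ones(len(q))]@R.T
def cloud(d,c):
    h,w=d.shape; u,v=np.meshgrid(np.arange(w),np.arange(h)); r=rays(np.c_[u.ravel(),v.ravel()],c)
    X=r*d.reshape(-1,1)+c[3]; X[d.ravel()==0]=np.nan; return X.reshape(h,w,3)
def onz(uv,z,c):
    r=rays(uv,c); return c[3]+r*((z-c[3][2])/r[:,2:3])
def proj(X,c):
    K,D,R,o=c; rv=cv2.Rodrigues(R.T)[0]; return cv2.projectPoints(np.asarray(X,float).reshape(-1,1,3),rv,-R.T@o,K,D)[0].reshape(-1,2)
def rect(X):
    (cx,cy),(a,b),an=cv2.minAreaRect((X[:,:2]*1000).astype(np.float32))
    if a<b: a,b,an=b,a,an+90
    return np.round([cx,cy],1),round(a,1),round(b,1),round((an+90)%180-90,1)  # angle of the long side from world x
E
python3 - <<'E'
from h import *
p=cv2.imread('pics/top0.png')[:,:,::-1]; d=np.load('pics/top0.npy'); c=cam('top'); X=cloud(d,c)
def at(u,v): return np.round(np.nanmedian(X[v-1:v+2,u-1:u+2].reshape(-1,3),0)*1000,1)
for n,uv in dict(bench=(230,265),board=(320,185),board2=(370,220),lid=(215,170),knob=(231,187),scrbase=(157,205),scrgrip=(149,214),blank=(435,169),case=(345,146),m1=(270,134),m2=(291,134),o1=(341,178),o2=(292,208),o3=(317,208),post=(312,146),tin=(175,300),driver=(320,276)).items(): print(n,at(*uv))
H=X[...,2]; 
def comp(mask,name,amin=20):
    n,l,st,_=cv2.connectedComponentsWithStats(mask.astype(np.uint8))
    for k in range(1,n):
        if st[k,4]>=amin: 
            Y=X[l==k]; Y=Y[~np.isnan(Y[:,2])]; print(name,st[k].tolist(),rect(Y),'z',np.round(np.median(Y[:,2])*1e3,1))
hsv=cv2.cvtColor(p,cv2.COLOR_RGB2HSV); brass=(hsv[...,1]>130)&(hsv[...,2]>140)&(hsv[...,0]>17)&(hsv[...,0]<32)
comp(brass,'brass')
roi=np.zeros_like(H,bool); roi[120:250,130:400]=1
comp(roi&(H>.07)&(H<.095),'lidtop/case'); comp(roi&(H>.11),'knob',8); comp(roi&(H>.035),'board'); 
r2=np.zeros_like(H,bool); r2[180:250,135:170]=1
comp(r2&(H>.045),'grip'); comp(r2&(H>.01),'scr'); 
E
```

```text
bench [391.7 170.3  -1.4]
board [570.6 -44.1  51.1]
board2 [ 487.4 -156.9   49.8]
lid [610.8 198.6  52.1]
knob [563.9 157.7  86.4]
scrbase [535.7 341.5  21. ]
scrgrip [509.5 349.5  59.5]
blank [ 613.  -329.6    8.2]
case [ 653.8 -101.    84.4]
m1 [692.4  69.4  57.6]
m2 [691.7  20.3  57.6]
o1 [585.4 -92.7  55.6]
o2 [517.7  21.7  55.9]
o3 [516.8 -35.3  55.3]
post [652.9 -25.3  92. ]
tin [316.2 279.4 100.3]
driver [362.2 -40.1  26.6]
brass [301, 272, 43, 9, 327] (array([362. , -45.1]), 97.5, 18.6, 88.8) z 24.2
lidtop/case [330, 136, 58, 21, 1123] (array([ 655.2, -133.2]), 129.9, 46.2, 87.0) z 83.7
lidtop/case [308, 139, 9, 10, 45] (array([658.8, -24.9]), 17.1, 15.6, 65.5) z 92.1
lidtop/case [130, 146, 6, 22, 68] (array([640.8, 386.8]), 46.9, 9.7, -2.3) z 82.3
lidtop/case [225, 176, 11, 21, 188] (array([566.5, 160.4]), 44.1, 20.3, -4.6) z 85.4
board [202, 131, 186, 103, 16204] (array([581.1,  15.5]), 419.2, 235.6, 87.0) z 51.5
board [130, 146, 9, 29, 172] (array([637.7, 390.5]), 61.6, 16.4, -8.3) z 60.9
board [143, 196, 13, 37, 406] (array([511.3, 353.4]), 83.0, 22.4, -2.4) z 59.2
grip [143, 196, 11, 36, 361] (array([511.1, 353.8]), 81.5, 22.0, -1.1) z 59.5
scr [143, 188, 20, 56, 1014] (array([511.4, 353.6]), 132.4, 42.8, -0.8) z 23.1
```

```bash
cat >> h.py <<'E'
def Rt(yaw): # tool down, tool x at yaw (deg) from world x
    a=np.radians(yaw); return np.array([[np.cos(a),np.sin(a),0],[np.sin(a),-np.cos(a),0],[0,0,-1.]])
def row(P,yaw,s=None,P0=None,R0=None):
    s=s or readout.read_state(); R0=np.array(s['tcp_rot']) if R0 is None else R0; P0=np.array(s['position']) if P0 is None else np.array(P0)
    sh=R0.T@(np.array(P)-P0)/.25; rv=Ro.from_matrix(R0.T@Rt(yaw)).as_rotvec()/(np.pi/2)
    print(np.round(np.r_[sh,rv],3).tolist(), 'dist mm',round(np.linalg.norm(sh)*250))
def st():
    s=readout.read_state(); R=np.array(s['tcp_rot']); print('t',s['time_s'],'P',np.round(s['position'],4),'yaw',round(np.degrees(np.arctan2(R[1,0],R[0,0])),2),'F',np.round(s['force'],1),'open',round(s['opening'],3),'gf',round(s['grasp_force'],1)); return s
E
python3 - <<'E'
from h import *
row([.38,-.2,.3],-3); row([.38,-.2,.3],-3,P0=[.21,-.589,.183])
row([.55,.06,.30],-3,P0=[.38,-.2,.3],R0=Rt(-3))
E
```

```text
[1.162, -1.234, -0.469, -0.001, 0.0, 0.252] dist mm 440
[1.164, -1.238, -0.465, -0.001, 0.0, 0.252] dist mm 440
[0.625, -1.074, 0.0, 0.0, 0.0, 0.0] dist mm 311
```

send_rows([
  [0.58, -0.62, -0.465, 0, 0, 0.252],
  [0.58, -0.62, -0.465, 0, 0, 0.252],
  [0.58, -0.62, -0.465, 0, 0, 0.252],
  [0.58, -0.62, -0.465, 0, 0, 0.252],
  [0.58, -0.62, -0.465, 0, 0, 0.252],
  [0.58, -0.62, -0.465, 0, 0, 0.252],
  [0.58, -0.62, -0.465, 0, 0, 0.252],
  [0.58, -0.62, -0.465, 0, 0, 0.252],
])

```text
time_s: 0.9
position: [0.2941, -0.3943, 0.2983]
tcp_rot: [[0.999, -0.054, -0.001], [-0.054, -0.999, 0.001], [-0.001, -0.001, -1.0]]
force: [0.7, -0.8, 0.1]
opening: 1.001
grasp_force: 0.0
```

send_rows([
  [0.46, -0.93, 0, 0, 0, 0],
  [0.46, -0.93, 0, 0, 0, 0],
  [0.46, -0.93, 0, 0, 0, 0],
  [0.46, -0.93, 0, 0, 0, 0],
  [0.46, -0.93, 0, 0, 0, 0],
  [0.46, -0.93, 0, 0, 0, 0],
])

```text
time_s: 1.5
position: [0.4228, -0.1645, 0.2979]
tcp_rot: [[0.999, -0.049, -0.001], [-0.049, -0.999, 0.003], [-0.002, -0.003, -1.0]]
force: [0.7, -0.8, -0.5]
opening: 0.999
grasp_force: 0.0
```

send_rows([
  [0.46, -0.93, 0, 0, 0, 0],
  [0.46, -0.93, 0, 0, 0, 0],
  [0.46, -0.93, 0, 0, 0, 0],
  [0.46, -0.93, 0, 0, 0, 0],
  [0.46, -0.93, 0, 0, 0, 0],
  [0.46, -0.93, 0, 0, 0, 0],
  [0.46, -0.93, 0, 0, 0, 0],
  [0.46, -0.93, 0, 0, 0, 0],
])

```text
time_s: 2.3
position: [0.5484, 0.0564, 0.2981]
tcp_rot: [[0.999, -0.055, -0.003], [-0.055, -0.999, -0.001], [-0.002, 0.001, -1.0]]
force: [-0.2, 0.3, -0.8]
opening: 1.0
grasp_force: 0.0
```

```bash
python3 - <<'E'
from h import *
st(); p,d,c,X=shot('wrist','w1'); np.save('pics/w1.npy',X); st()
E
```

```text
t 2.3 P [0.5484 0.0564 0.2981] yaw -3.13 F [-0.2  0.3 -0.8] open 1.0 gf 0.0
t 2.35 P [0.5483 0.0561 0.2984] yaw -3.18 F [-0.1  0.6  0. ] open 1.003 gf 0.0
```

View pics/w1.png

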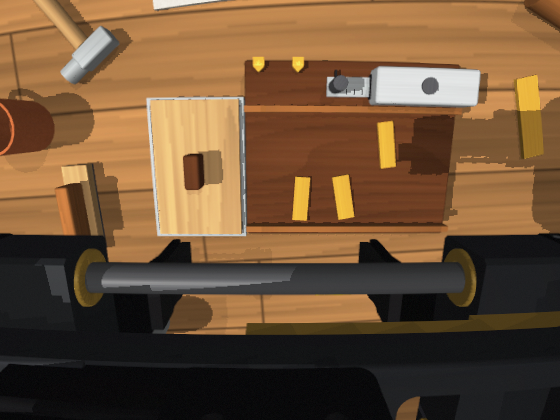

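```bash
python3 - <<'E'
from h import *
p=cv2.imread('pics/w1.png')[:,:,::-1]; X=np.load('pics/w1.npy'); H=X[...,2]; 
hsv=cv2.cvtColor(p,cv2.COLOR_RGB2HSV)
def comp(mask,name,amin=60):
    mask=mask.copy(); mask[234:]=0
    n,l,st_,_=cv2.connectedComponentsWithStats(mask.astype(np.uint8))
    for k in range(1,n):
        if st_[k,4]>=amin:
            Y=X[l==k]; Y=Y[~np.isnan(Y[:,2])]; print(name,st_[k].tolist(),rect(Y),'z',np.round(np.median(Y[:,2])*1e3,1))
comp((hsv[...,1]>150)&(hsv[...,2]>170)&(hsv[...,0]>19)&(hsv[...,0]<32),'brass')
comp((H>.07)&(H<.12),'high')
m=(H>.045)&(H<.049); comp((H>.035)&(H<.12),'all')
comp((H>.0585)&(H<.068),'fence')
r=np.zeros_like(H,bool); r[90:240,140:250]=1; comp(r&(H>.035),'tray+lid')
r[:]=0; r[150:234,50:110]=1; comp(r&(H>.01)&(H<.07),'scr')
E
```

```text
brass [253, 57, 11, 14, 129] (array([693.6,  68. ]), 15.8, 12.6, -3.8) z 58.3
brass [292, 57, 12, 15, 137] (array([690.4,  18.9]), 16.8, 13.4, -4.1) z 58.5
brass [517, 75, 23, 36, 689] (array([ 648.4, -325.7]), 50.6, 35.1, 11.8) z 8.8
brass [378, 122, 17, 46, 633] (array([585.5, -94.2]), 58.9, 20.0, 5.3) z 55.6
brass [333, 175, 21, 44, 662] (array([517.3, -36.3]), 59.9, 21.4, 8.0) z 55.5
brass [293, 177, 17, 43, 596] (array([518.3,  21.6]), 59.2, 19.2, -6.4) z 55.4
high [372, 66, 109, 41, 4045] (array([ 655.6, -135.8]), 130.0, 45.2, 86.7) z 84.4
high [329, 75, 19, 18, 257] (array([661.2, -26.2]), 17.5, 17.1, 1.7) z 95.2
high [0, 99, 24, 57, 597] (array([639.5, 395. ]), 72.8, 29.7, -4.7) z 80.2
high [183, 154, 19, 36, 615] (array([566.3, 158.9]), 44.2, 20.3, -4.3) z 85.8
all [534, 0, 26, 22, 339] (array([ 760.2, -327.9]), 47.3, 13.8, 60.9) z 42.7
all [147, 57, 334, 177, 48614] (array([581. ,  13.5]), 419.8, 234.9, 86.9) z 51.3
all [0, 98, 41, 58, 1534] (array([641., 412.]), 75.4, 62.9, -13.7) z 63.9
all [54, 184, 32, 50, 1098] (array([517.5, 351.1]), 74.5, 21.5, -0.8) z 58.6
fence [369, 69, 6, 36, 101] (array([658.4, -72. ]), 42.6, 4.4, -0.2) z 62.5
fence [3, 98, 26, 56, 260] (array([643.3, 395.2]), 73.3, 28.8, 2.2) z 63.8
fence [244, 106, 219, 9, 1480] (array([631.7, -50.7]), 280.7, 9.7, 87.3) z 64.4
fence [189, 153, 15, 34, 60] (array([568.7, 150.9]), 45.9, 15.2, 16.0) z 63.6
fence [54, 188, 22, 46, 552] (array([520.6, 351.4]), 65.8, 20.6, -1.4) z 59.9
fence [246, 225, 202, 7, 1385] (array([475. , -41.5]), 279.8, 8.6, 86.8) z 64.3
tray+lid [147, 90, 103, 144, 13163] (array([570.4, 156.2]), 196.3, 137.7, -4.0) z 52.1
scr [54, 164, 47, 70, 2430] (array([526.6, 351. ]), 108.1, 41.5, -0.0) z 29.6
```

send_rows([
  [0.049, -0.2, 0.4, 0, 0, 0],
  [0.049, -0.414, 0.6, 0, 0, 0],
  [0.049, -0.414, 0.75, 0, 0, 0],
  [0.049, -0.414, 0.85, 0, 0, 0],
  [0.049, -0.414, 0.92, 0, 0, 0],
  [0.049, -0.414, 0.96, 0, 0, 0],
  [0.049, -0.414, 0.96, 0, 0, 0],
  [0.049, -0.414, 0.96, 0, 0, 0],
])

```text
time_s: 3.15
position: [0.5673, 0.1594, 0.0597]
tcp_rot: [[0.998, -0.055, 0.001], [-0.055, -0.998, -0.0], [0.001, 0.0, -1.0]]
force: [0.1, -0.1, 0.7]
opening: 0.997
grasp_force: 0.0
```

send_rows([
  [0, 0, 0, 0, 0, 0],
  [0, 0, 0, 0, 0, 0],
  [0, 0, 0, 0, 0, 0],
  [0, 0, 0, 0, 0, 0],
  [0, 0, 0, 0, 0, 0],
  [0, 0, 0, 0, 0, 0],
  [0, 0, 0, 0, 0, 0],
  [0, 0, 0, 0, 0, 0],
], grip=0)

```text
time_s: 3.95
position: [0.5666, 0.161, 0.059]
tcp_rot: [[0.999, -0.053, -0.0], [-0.053, -0.999, -0.0], [-0.0, 0.0, -1.0]]
force: [-0.3, -0.2, 0.0]
opening: 0.358
grasp_force: 0.0
```

send_rows([
  [0, 0, 0, 0, 0, 0],
  [0, 0, 0, 0, 0, 0],
  [0, 0, 0, 0, 0, 0],
  [0, 0, 0, 0, 0, 0],
])

```text
time_s: 4.35
position: [0.5666, 0.161, 0.0591]
tcp_rot: [[0.999, -0.053, 0.0], [-0.053, -0.999, 0.0], [0.0, -0.0, -1.0]]
force: [1.1, -0.5, 0.6]
opening: 0.028
grasp_force: 0.0
```

send_rows([
  [0, 0, -0.03, 0, 0, 0],
  [0, 0, -0.08, 0, 0, 0],
  [0, 0, -0.16, 0, 0, 0],
  [0, 0, -0.28, 0, 0, 0],
  [0, 0, -0.42, 0, 0, 0],
  [0, 0, -0.5, 0, 0, 0],
  [0, 0, -0.5, 0, 0, 0],
  [0, 0, -0.5, 0, 0, 0],
])

```text
time_s: 5.15
position: [0.5666, 0.161, 0.1848]
tcp_rot: [[0.999, -0.053, 0.001], [-0.053, -0.999, 0.0], [0.001, -0.0, -1.0]]
force: [-0.7, 0.2, -1.1]
opening: 0.007
grasp_force: 0.0
```

```bash
python3 - <<'E'
from h import *
s=st(); p,d,c,X=shot('wrist','w2'); p2,_,c2,_=shot('scene','s2'); 
cv2.imwrite('pics/s2c.png',np.hstack([p[:,:,::-1][:420,:],cv2.resize(p2[180:320,200:340,::-1],(420,420))])[:, :]); 
E
python3 -c "
import cv2;a=cv2.imread('pics/s2c.png');cv2.imwrite('pics/s2d.png',cv2.resize(a,(800,343)))"
```

```text
t 5.15 P [0.5666 0.161  0.1848] yaw -3.04 F [-0.7  0.2 -1.1] open 0.007 gf 0.0
```

View pics/s2d.png

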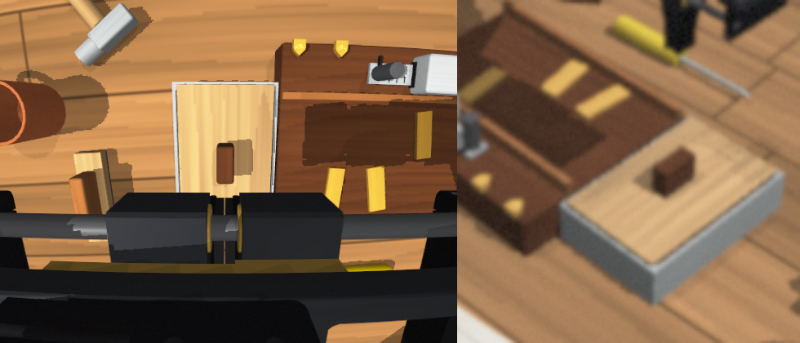

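```bash
python3 - <<'E'
from h import *
s=st(); p,d,c,X=shot('scene','s3'); print(proj(s['position'],c),proj([[.5663,.1589,.086]],c))
im=cv2.resize(p[130:290,200:400,::-1],(750,600),interpolation=cv2.INTER_CUBIC); cv2.imwrite('pics/s3c.png',im)
pw,dw,cw,Xw=shot('wrist','w3'); print(proj(s['position'],cw)); 
for v in (225,235,240,250,260): print(v,[np.round(Xw[v,u]*1000,0).tolist() for u in (262,268,272,285)])
m=(X[...,2]>.1)&(np.hypot(X[...,0]-.566,X[...,1]-.161)<.06); vv,uu=np.where(m); print(len(vv), vv.max(), uu[vv==vv.max()], X[m][:,2].min())
E
```

```text
t 5.25 P [0.5654 0.1608 0.183 ] yaw -3.04 F [ 0.8  0.5 -1. ] open 0.005 gf 0.0
[[289.87656304 212.45097419]] [[287.70117997 244.19385881]]
[[273.73574045 235.2708678 ]]
225 [[534.0, 175.0, 53.0], [534.0, 169.0, 52.0], [533.0, 165.0, 52.0], [533.0, 151.0, 53.0]]
235 [[523.0, 176.0, 52.0], [523.0, 169.0, 52.0], [523.0, 165.0, 53.0], [522.0, 152.0, 53.0]]
240 [[577.0, 166.0, 224.0], [517.0, 170.0, 52.0], [517.0, 165.0, 52.0], [577.0, 155.0, 226.0]]
250 [[577.0, 166.0, 238.0], [575.0, 163.0, 234.0], [575.0, 161.0, 235.0], [575.0, 155.0, 235.0]]
260 [[576.0, 165.0, 249.0], [575.0, 163.0, 247.0], [575.0, 161.0, 248.0], [575.0, 155.0, 246.0]]
6337 202 [289 290 291] 0.22093270059733494
```

View pics/s3c.png

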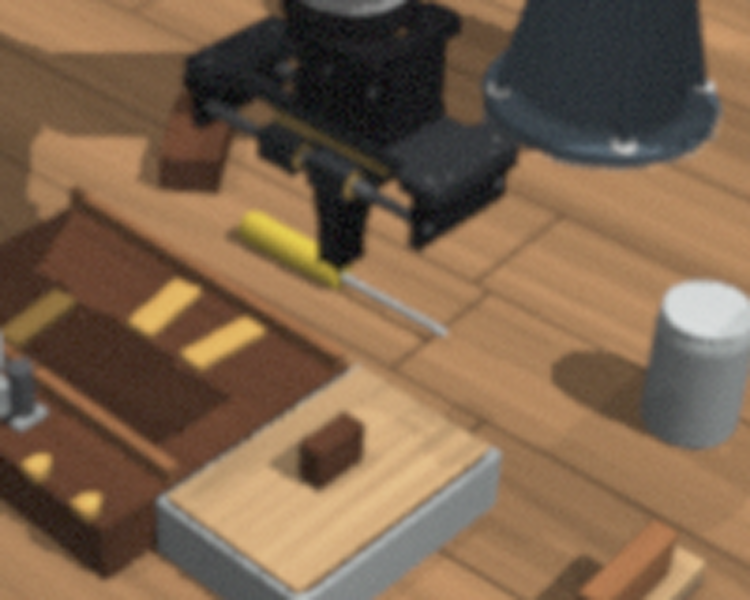

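```bash
python3 - <<'E'
from h import *
X=np.load('pics/w1.npy')
for u in (165,175,182,187,365,372,380): print(u,[np.round(X[v,u]*1000,0).tolist() for v in (240,245,250,255)])
E
```

```text
165 [[451.0, 235.0, 1.0], [443.0, 236.0, -0.0], [562.0, 107.0, 354.0], [562.0, 105.0, 360.0]]
175 [[563.0, 106.0, 341.0], [562.0, 104.0, 347.0], [561.0, 103.0, 350.0], [561.0, 101.0, 356.0]]
182 [[450.0, 208.0, 0.0], [561.0, 102.0, 343.0], [560.0, 100.0, 349.0], [560.0, 99.0, 355.0]]
187 [[450.0, 199.0, 1.0], [560.0, 99.0, 342.0], [559.0, 99.0, 346.0], [556.0, 99.0, 346.0]]
365 [[434.0, -82.0, 1.0], [556.0, 10.0, 343.0], [555.0, 12.0, 350.0], [554.0, 12.0, 351.0]]
372 [[557.0, 6.0, 340.0], [556.0, 7.0, 346.0], [555.0, 9.0, 350.0], [555.0, 10.0, 356.0]]
380 [[432.0, -106.0, -0.0], [557.0, 4.0, 348.0], [557.0, 6.0, 355.0], [556.0, 7.0, 358.0]]
```

send_rows([
  [0, 0.006, 0, 0, 0, 0],
  [0, 0.006, 0, 0, 0, 0],
  [0, 0.006, 0, 0, 0, 0],
  [0, 0.006, 0, 0, 0, 0],
  [0, 0.006, 0, 0, 0, 0],
  [0, 0.006, 0, 0, 0, 0],
  [0, 0.006, 0, 0, 0, 0],
  [0, 0.006, 0, 0, 0, 0],
  [0, 0.006, 0.1, 0, 0, 0],
  [0, 0.006, 0.2, 0, 0, 0],
  [0, 0.006, 0.3, 0, 0, 0],
  [0, 0.006, 0.4, 0, 0, 0],
], grip=1)

```text
time_s: 6.55
position: [0.5667, 0.1595, 0.0834]
tcp_rot: [[0.999, -0.053, 0.001], [-0.053, -0.999, 0.0], [0.001, -0.0, -1.0]]
force: [-0.1, 0.3, 0.5]
opening: 0.968
grasp_force: 0.0
```

send_rows([
  [0, 0, 0.06, 0, 0, 0],
  [0, 0, 0.12, 0, 0, 0],
  [0, 0, 0.17, 0, 0, 0],
  [0, 0, 0.2, 0, 0, 0],
  [0, 0, 0.22, 0, 0, 0],
  [0, 0, 0.236, 0, 0, 0],
  [0, 0, 0.236, 0, 0, 0],
])

```text
time_s: 7.25
position: [0.5665, 0.1595, 0.025]
tcp_rot: [[0.999, -0.053, -0.0], [-0.053, -0.999, -0.0], [-0.0, 0.0, -1.0]]
force: [0.4, -0.1, 0.7]
opening: 1.003
grasp_force: 0.0
```

send_rows([
  [0, 0, 0, 0, 0, 0],
  [0, 0, 0, 0, 0, 0],
  [0, 0, 0, 0, 0, 0],
  [0, 0, 0, 0, 0, 0],
  [0, 0, 0, 0, 0, 0],
  [0, 0, 0, 0, 0, 0],
  [0, 0, 0, 0, 0, 0],
  [0, 0, 0, 0, 0, 0],
  [0, 0, 0, 0, 0, 0],
  [0, 0, 0, 0, 0, 0],
  [0, 0, 0, 0, 0, 0],
  [0, 0, 0, 0, 0, 0],
], grip=0)

```text
time_s: 8.45
position: [0.5665, 0.1595, 0.0251]
tcp_rot: [[0.999, -0.053, -0.0], [-0.053, -0.999, 0.0], [-0.0, -0.0, -1.0]]
force: [-0.6, 0.9, -0.7]
opening: 0.227
grasp_force: 30.0
```

send_rows([
  [0, 0, -0.03, 0, 0, 0],
  [0, 0, -0.08, 0, 0, 0],
  [0, 0, -0.16, 0, 0, 0],
  [0, 0, -0.26, 0, 0, 0],
  [0, 0, -0.36, 0, 0, 0],
  [0, 0, -0.42, 0, 0, 0],
  [-0.08, -0.15, -0.44, 0, 0, 0],
  [-0.16, -0.3, -0.44, 0, 0, 0],
  [-0.24, -0.45, -0.44, 0, 0, 0],
  [-0.3, -0.58, -0.44, 0, 0, 0],
])

```text
time_s: 9.45
position: [0.4977, 0.3097, 0.1361]
tcp_rot: [[0.999, -0.053, -0.0], [-0.053, -0.999, 0.0], [-0.0, -0.0, -1.0]]
force: [1.5, -0.8, -2.2]
opening: 0.227
grasp_force: 30.0
```

send_rows([
  [-0.08, -0.15, 0, 0, 0, 0],
  [-0.16, -0.3, 0, 0, 0, 0],
  [-0.24, -0.45, 0, 0, 0, 0],
  [-0.3, -0.56, 0, 0, 0, 0],
  [-0.313, -0.588, 0.04, 0, 0, 0],
  [-0.313, -0.588, 0.14, 0, 0, 0],
  [-0.313, -0.588, 0.24, 0, 0, 0],
  [-0.313, -0.588, 0.34, 0, 0, 0],
  [-0.313, -0.588, 0.42, 0, 0, 0],
  [-0.313, -0.588, 0.5, 0, 0, 0],
  [-0.313, -0.588, 0.54, 0, 0, 0],
  [-0.313, -0.588, 0.56, 0, 0, 0],
])

```text
time_s: 10.65
position: [0.4287, 0.4582, -0.0058]
tcp_rot: [[0.999, -0.054, -0.001], [-0.054, -0.999, -0.001], [-0.001, 0.001, -1.0]]
force: [0.2, 0.6, -2.3]
opening: 0.227
grasp_force: 30.0
```

send_rows([
  [0, 0, 0.016, 0, 0, 0],
  [0, 0, 0.028, 0, 0, 0],
  [0, 0, 0.036, 0, 0, 0],
  [0, 0, 0.04, 0, 0, 0],
  [0, 0, 0.04, 0, 0, 0],
])

```text
time_s: 11.15
position: [0.4291, 0.4593, -0.0146]
tcp_rot: [[0.999, -0.053, 0.0], [-0.053, -0.999, 0.0], [0.0, -0.0, -1.0]]
force: [-0.4, 0.6, -2.7]
opening: 0.228
grasp_force: 30.0
```

send_rows([
  [0, 0, 0.003, 0, 0, 0],
  [0, 0, 0.006, 0, 0, 0],
  [0, 0, 0.006, 0, 0, 0],
])

```text
time_s: 11.45
position: [0.4293, 0.4594, -0.0149]
tcp_rot: [[0.999, -0.053, 0.001], [-0.053, -0.999, 0.001], [0.001, -0.001, -1.0]]
force: [-1.7, -0.9, 4.7]
opening: 0.227
grasp_force: 30.0
```

send_rows([
  [0, 0, -0.005, 0, 0, 0],
  [0, 0, -0.005, 0, 0, 0],
  [0, 0, -0.005, 0, 0, 0],
  [0, 0, -0.005, 0, 0, 0],
  [0, 0, -0.005, 0, 0, 0],
  [0, 0, -0.005, 0, 0, 0],
  [0, 0, -0.04, 0, 0, 0],
  [0, 0, -0.1, 0, 0, 0],
  [0, 0, -0.24, 0, 0, 0],
  [0, 0, -0.4, 0, 0, 0],
  [0, 0, -0.56, 0, 0, 0],
  [0, 0, -0.68, 0, 0, 0],
], grip=1)

```text
time_s: 12.65
position: [0.43, 0.46, 0.1581]
tcp_rot: [[0.999, -0.053, 0.004], [-0.053, -0.999, 0.003], [0.004, -0.003, -1.0]]
force: [0.5, 1.1, 0.5]
opening: 0.999
grasp_force: 0.0
```

send_rows([
  [0.15, 0.15, -0.1, 0, 0, 0],
  [0.35, 0.406, -0.1, 0, 0, 0],
  [0.35, 0.406, -0.1, 0, 0, 0],
  [0.35, 0.406, -0.1, 0, 0, 0],
  [0.35, 0.406, -0.1, 0, 0, 0],
  [0.35, 0.406, -0.1, 0, 0, 0],
])

```text
time_s: 13.25
position: [0.5103, 0.3538, 0.1792]
tcp_rot: [[0.999, -0.052, 0.0], [-0.052, -0.999, 0.001], [-0.0, -0.001, -1.0]]
force: [-1.0, -0.4, -0.6]
opening: 1.001
grasp_force: 0.0
```

```bash
python3 - <<'E'
from h import *
st(); p,d,c,X=shot('top','t4'); H=X[...,2]
st(); p,d,c,X=shot('wrist','w4'); H=X[...,2]
def comp(m,name,X,amin=150):
    n,l,s_,_=cv2.connectedComponentsWithStats(m.astype(np.uint8))
    for k in range(1,n):
        if s_[k,4]>=amin: Y=X[l==k]; print(name,s_[k].tolist(),rect(Y),np.round(np.median(Y[:,2])*1e3,1))
near=np.hypot(X[...,0]-.511,X[...,1]-.3535)<.1
comp(near&(H>.045)&(H<.07),'grip',X); comp(near&(H>.01)&(H<.07),'scr',X)
near=np.hypot(X[...,0]-.43,X[...,1]-.46)<.15
comp(near&(H>.005)&(H<.07),'lid',X)
E
```

```text
t 13.25 P [0.5103 0.3538 0.1792] yaw -3.01 F [-1.  -0.4 -0.6] open 1.001 gf 0.0
t 13.3 P [0.5101 0.3541 0.179 ] yaw -2.96 F [ 0.2  1.2 -0.9] open 1.0 gf 0.0
grip [264, 150, 23, 87, 1711] (array([511.9, 352.5]), 85.3, 20.0, -0.7) 60.1
scr [254, 125, 42, 123, 4433] (array([511.6, 352.5]), 135.7, 40.1, -0.7) 21.0
scr [186, 185, 53, 78, 2878] (array([471.9, 427. ]), 92.4, 57.3, -3.1) 12.3
lid [256, 154, 40, 94, 2684] (array([496.8, 352.7]), 106.0, 40.0, -0.8) 21.5
lid [135, 185, 104, 78, 7026] (array([473.2, 456.4]), 116.4, 93.1, 86.8) 12.3
lid [166, 294, 75, 34, 2211] (array([361.5, 451.9]), 94.4, 47.6, 86.7) 12.2
```

View pics/w4.png

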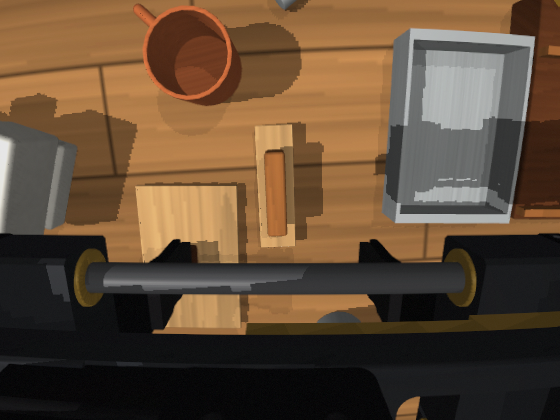

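send_rows([
  [0.006, 0.005, 0.15, 0, 0, -0.026],
  [0.006, 0.005, 0.32, 0, 0, -0.026],
  [0.006, 0.005, 0.48, 0, 0, -0.026],
  [0.006, 0.005, 0.6, 0, 0, -0.026],
  [0.006, 0.005, 0.68, 0, 0, -0.026],
  [0.006, 0.005, 0.72, 0, 0, -0.026],
  [0.006, 0.005, 0.734, 0, 0, -0.026],
  [0.006, 0.005, 0.734, 0, 0, -0.026],
])

```text
time_s: 14.15
position: [0.5124, 0.3525, -0.0046]
tcp_rot: [[1.0, -0.011, 0.001], [-0.011, -1.0, 0.0], [0.0, -0.0, -1.0]]
force: [0.2, -0.0, -0.1]
opening: 0.998
grasp_force: 0.0
```

send_rows([
  [0, 0, 0, 0, 0, 0],
  [0, 0, 0, 0, 0, 0],
  [0, 0, 0, 0, 0, 0],
  [0, 0, 0, 0, 0, 0],
  [0, 0, 0, 0, 0, 0],
  [0, 0, 0, 0, 0, 0],
  [0, 0, 0, 0, 0, 0],
  [0, 0, 0, 0, 0, 0],
  [0, 0, 0, 0, 0, 0],
  [0, 0, 0, 0, 0, 0],
  [0, 0, 0, 0, 0, 0],
  [0, 0, 0, 0, 0, 0],
], grip=0)

```text
time_s: 15.35
position: [0.5124, 0.352, -0.005]
tcp_rot: [[1.0, -0.012, 0.0], [-0.012, -1.0, 0.0], [0.0, -0.0, -1.0]]
force: [0.4, 1.5, -0.4]
opening: 0.225
grasp_force: 29.9
```

send_rows([
  [0, 0, -0.04, 0, 0, 0],
  [0, 0, -0.12, 0, 0, 0],
  [0, 0, -0.24, 0, 0, 0],
  [0, 0, -0.4, 0, 0, 0],
  [0, 0, -0.56, 0, 0, 0],
  [0, 0, -0.64, 0, 0, 0],
  [0, 0, -0.64, 0, 0, 0],
  [0, 0, -0.64, 0, 0, 0],
])

```text
time_s: 16.15
position: [0.5116, 0.3514, 0.1549]
tcp_rot: [[1.0, -0.012, -0.001], [-0.012, -1.0, -0.001], [-0.001, 0.001, -1.0]]
force: [0.4, -0.3, -2.5]
opening: 0.229
grasp_force: 30.0
```

send_rows([
  [0, 0.1, 0, 0, 0, 0.01],
  [0, 0.25, 0, 0, 0, 0.027],
  [0, 0.42, 0, 0, 0, 0.027],
  [0, 0.6, 0, 0, 0, 0.027],
  [0, 0.78, 0, 0, 0, 0.027],
  [0, 0.92, 0, 0, 0, 0.027],
  [0, 1, 0, 0, 0, 0.027],
])

```text
time_s: 16.85
position: [0.507, 0.0991, 0.1528]
tcp_rot: [[0.998, -0.057, -0.006], [-0.057, -0.998, -0.001], [-0.006, 0.001, -1.0]]
force: [0.1, 1.1, -2.0]
opening: 0.23
grasp_force: 30.0
```

send_rows([
  [0.03, 0.1, 0, 0, 0, 0],
  [0.06, 0.25, 0, 0, 0, 0],
  [0.09, 0.42, 0, 0, 0, 0],
  [0.12, 0.6, 0, 0, 0, 0],
  [0.16, 0.78, 0, 0, 0, 0],
  [0.19, 0.92, 0, 0, 0, 0],
  [0.211, 1, 0, 0, 0, 0],
  [0.211, 1, 0, 0, 0, 0],
  [0.211, 1, 0, 0, 0, 0],
])

```text
time_s: 17.75
position: [0.5469, -0.1494, 0.1536]
tcp_rot: [[0.998, -0.055, -0.004], [-0.055, -0.998, 0.003], [-0.004, -0.003, -1.0]]
force: [0.0, 0.4, -2.4]
opening: 0.224
grasp_force: 30.0
```

```bash
python3 - <<'E'
from h import *
st(); p,d,c,X=shot('wrist','w5'); H=X[...,2]
st(); 
def comp(m,name,X,amin=150):
    n,l,s_,_=cv2.connectedComponentsWithStats(m.astype(np.uint8))
    for k in range(1,n):
        if s_[k,4]>=amin: Y=X[l==k]; print(name,s_[k].tolist(),rect(Y),np.round(np.median(Y[:,2])*1e3,1))
hsv=cv2.cvtColor(p,cv2.COLOR_RGB2HSV)
comp((hsv[...,1]>150)&(hsv[...,2]>100)&(hsv[...,0]>17)&(hsv[...,0]<32)&(H<.08),'brass',X)
comp((H>.058)&(H<.07),'fence',X); comp((H>.12)&(H<.2),'scr',X)
E
```

```text
t 17.75 P [ 0.5469 -0.1494  0.1536] yaw -3.17 F [ 0.   0.4 -2.4] open 0.224 gf 30.0
t 17.8 P [ 0.5469 -0.1487  0.1539] yaw -3.09 F [-0.4  0.6 -2.7] open 0.223 gf 30.0
brass [61, 39, 21, 23, 356] (array([704.8,  32.7]), 54.8, 17.8, 49.4) 57.7
brass [10, 43, 20, 23, 373] (array([702.8,  90. ]), 63.6, 18.8, 68.5) 57.7
brass [421, 55, 50, 123, 3948] (array([ 614.6, -334.2]), 122.4, 40.0, 11.0) 8.6
brass [193, 117, 33, 70, 1562] (array([594.7, -93.5]), 60.9, 21.9, 3.2) 55.3
brass [139, 206, 31, 30, 693] (array([532.6, -32.8]), 29.2, 25.3, 8.0) 55.2
brass [88, 209, 24, 48, 867] (array([524.8,  22.2]), 47.9, 23.9, -5.8) 55.1
fence [61, 40, 17, 22, 171] (array([690. ,  18.7]), 17.4, 14.4, -5.5) 58.6
fence [120, 55, 15, 36, 171] (array([667. , -30.8]), 28.7, 9.7, 2.8) 61.7
fence [2, 107, 316, 15, 3053] (array([632.2, -49.8]), 280.8, 8.1, 86.8) 64.3
scr [236, 126, 78, 122, 5958] (array([ 582.8, -151.9]), 62.8, 40.4, -3.0) 178.8
```

View pics/w5.png

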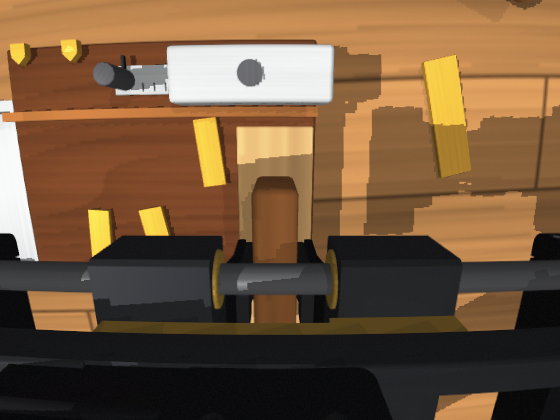

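send_rows([
  [0.003, 0.02, 0.08, 0, 0, 0],
  [0.003, 0.02, 0.2, 0, 0, 0],
  [0.003, 0.02, 0.3, 0, 0, 0],
  [0.003, 0.02, 0.37, 0, 0, 0],
  [0.003, 0.02, 0.4, 0, 0, 0],
  [0.003, 0.02, 0.412, 0, 0, 0],
  [0.003, 0.02, 0.42, 0, 0, 0],
  [0.003, 0.02, 0.426, 0, 0, 0],
  [0.003, 0.02, 0.43, 0, 0, 0],
  [0.003, 0.02, 0.43, 0, 0, 0],
])

```text
time_s: 18.8
position: [0.5492, -0.1558, 0.0481]
tcp_rot: [[0.999, -0.055, 0.001], [-0.055, -0.999, -0.0], [0.001, 0.0, -1.0]]
force: [0.3, 0.4, -2.1]
opening: 0.224
grasp_force: 30.0
```

send_rows([
  [0, 0, 0.004, 0, 0, 0],
  [0, 0, 0.008, 0, 0, 0],
  [0, 0, 0.008, 0, 0, 0],
])

```text
time_s: 19.1
position: [0.5488, -0.1557, 0.0455]
tcp_rot: [[0.998, -0.055, -0.0], [-0.055, -0.998, 0.0], [-0.0, -0.0, -1.0]]
force: [-0.3, 0.5, -2.5]
opening: 0.226
grasp_force: 30.0
```

send_rows([
  [0, -0.03, 0, 0, 0, 0],
  [0, -0.07, 0, 0, 0, 0],
  [0, -0.11, 0, 0, 0, 0],
  [0, -0.15, 0, 0, 0, 0],
  [0, -0.19, 0, 0, 0, 0],
  [0, -0.23, 0, 0, 0, 0],
  [0, -0.27, 0, 0, 0, 0],
  [0, -0.31, 0, 0, 0, 0],
  [0, -0.35, 0, 0, 0, 0],
  [0, -0.39, 0, 0, 0, 0],
  [0, -0.43, 0, 0, 0, 0],
  [0, -0.47, 0, 0, 0, 0],
])

```text
time_s: 20.3
position: [0.5554, -0.0376, 0.0457]
tcp_rot: [[0.999, -0.055, 0.0], [-0.055, -0.999, -0.0], [0.0, 0.0, -1.0]]
force: [0.6, -1.5, -2.6]
opening: 0.232
grasp_force: 30.0
```

send_rows([
  [0, -0.04, 0, 0, 0, 0],
  [0, -0.08, 0, 0, 0, 0],
  [0, -0.12, 0, 0, 0, 0],
  [0, -0.16, 0, 0, 0, 0],
  [0, -0.2, 0, 0, 0, 0],
  [0, -0.24, 0, 0, 0, 0],
  [0, -0.28, 0, 0, 0, 0],
  [0, -0.32, 0, 0, 0, 0],
  [0, -0.36, 0, 0, 0, 0],
  [0, -0.4, 0, 0, 0, 0],
])

```text
time_s: 21.3
position: [0.5607, 0.0624, 0.0456]
tcp_rot: [[0.999, -0.055, -0.0], [-0.055, -0.999, 0.0], [-0.0, -0.0, -1.0]]
force: [0.8, -0.9, -1.5]
opening: 0.228
grasp_force: 30.0
```

send_rows([
  [0, -0.03, 0, 0, 0, 0],
  [0, -0.06, 0, 0, 0, 0],
  [0, -0.09, 0, 0, 0, 0],
  [0, -0.12, 0, 0, 0, 0],
  [0, -0.12, 0, 0, 0, 0],
])

```text
time_s: 21.8
position: [0.5623, 0.0926, 0.0455]
tcp_rot: [[0.999, -0.054, -0.0], [-0.054, -0.999, 0.0], [-0.0, -0.0, -1.0]]
force: [-0.4, 0.7, -2.4]
opening: 0.228
grasp_force: 30.0
```

```bash
python3 - <<'E'
from h import *
st(); p,d,c,X=shot('wrist','w6'); p2,_,_,_=shot('top','t6')
im=np.hstack([p[:240,:,::-1],cv2.resize(p2[120:240,190:400,::-1],(420,240))]); cv2.imwrite('pics/c6.png',cv2.resize(im,(800,196*1)))
E
```

```text
t 21.8 P [0.5623 0.0926 0.0455] yaw -3.07 F [-0.4  0.7 -2.4] open 0.228 gf 30.0
```

View pics/c6.png

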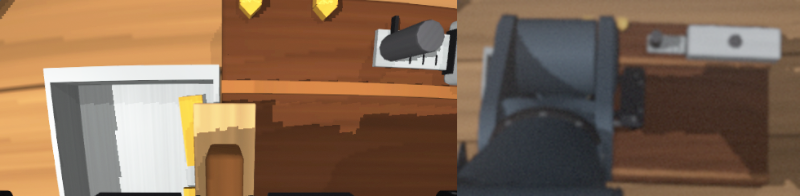

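send_rows([
  [0, 0, -0.06, 0, 0, 0],
  [0, 0, -0.16, 0, 0, 0],
  [0, 0, -0.3, 0, 0, 0],
  [0, 0, -0.44, 0, 0, 0],
  [0, -0.15, -0.44, 0, 0, 0],
  [0, -0.33, -0.44, 0, 0, 0],
  [0, -0.5, -0.44, 0, 0, 0],
  [0, -0.6, -0.44, 0, 0, 0],
  [0, -0.6, -0.44, 0, 0, 0],
  [0, -0.6, -0.44, 0, 0, 0],
])

```text
time_s: 22.9
position: [0.57, 0.2411, 0.1552]
tcp_rot: [[0.999, -0.053, -0.001], [-0.053, -0.999, -0.001], [-0.001, 0.001, -1.0]]
force: [0.1, -0.0, -2.1]
opening: 0.223
grasp_force: 30.0
```

```bash
python3 - <<'E'
from h import *
st(); p,d,c,X=shot('wrist','w7'); p2,d2,c2,X2=shot('scene','s7')
hsv=cv2.cvtColor(p2,cv2.COLOR_RGB2HSV); m=(hsv[...,1]>120)&(hsv[...,2]>100)&(hsv[...,0]>17)&(hsv[...,0]<32)
n,l,s_,_=cv2.connectedComponentsWithStats(m.astype(np.uint8))
for k in range(1,n):
    if s_[k,4]>15: print(s_[k].tolist(),np.round(np.nanmedian(X2[l==k],0)*1000))
im=np.hstack([p[:300,100:,::-1],cv2.resize(p2[170:290,140:340,::-1],(500,300))]); cv2.imwrite('pics/c7.png',cv2.resize(im,(800,250)))
row([.5118,.3525,.1555],-.7)
E
```

```text
t 22.9 P [0.57   0.2411 0.1552] yaw -3.07 F [ 0.1 -0.  -2.1] open 0.223 gf 30.0
[116, 93, 45, 32, 603] [ 370. -705.   83.]
[139, 105, 26, 23, 106] [ 363. -598.   87.]
[131, 186, 35, 25, 324] [ 619. -328.    6.]
[263, 186, 31, 22, 301] [369. -45.  18.]
[275, 245, 17, 14, 105] [538. 121.  16.]
[206, 251, 8, 8, 41] [695.  22.  57.]
[220, 261, 7, 7, 38] [697.  71.  58.]
[259, 262, 14, 11, 78] [601. 118.  10.]
[-0.259, -0.436, -0.001, 0.001, 0.001, -0.028] dist mm 127
```

View pics/c7.png

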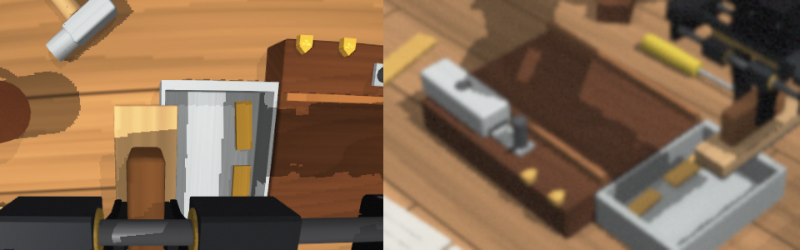

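send_rows([
  [-0.08, -0.14, 0, 0, 0, -0.014],
  [-0.17, -0.29, 0, 0, 0, -0.028],
  [-0.25, -0.42, 0, 0, 0, -0.028],
  [-0.259, -0.436, 0.06, 0, 0, -0.028],
  [-0.259, -0.436, 0.2, 0, 0, -0.028],
  [-0.259, -0.436, 0.34, 0, 0, -0.028],
  [-0.259, -0.436, 0.48, 0, 0, -0.028],
  [-0.259, -0.436, 0.57, 0, 0, -0.028],
  [-0.259, -0.436, 0.61, 0, 0, -0.028],
  [-0.259, -0.436, 0.63, 0, 0, -0.028],
  [-0.259, -0.436, 0.638, 0, 0, -0.028],
  [-0.259, -0.436, 0.638, 0, 0, -0.028],
])

```text
time_s: 24.2
position: [0.513, 0.3538, -0.0028]
tcp_rot: [[1.0, -0.011, 0.002], [-0.011, -1.0, 0.001], [0.002, -0.001, -1.0]]
force: [-0.6, 0.1, -2.3]
opening: 0.226
grasp_force: 30.0
```

send_rows([
  [0, 0, 0.003, 0, 0, 0],
  [0, 0, 0.005, 0, 0, 0],
  [0, 0, 0.005, 0, 0, 0],
])

```text
time_s: 24.5
position: [0.5121, 0.3539, -0.0045]
tcp_rot: [[1.0, -0.01, 0.001], [-0.01, -1.0, 0.0], [0.001, -0.0, -1.0]]
force: [-0.2, -0.2, -3.5]
opening: 0.226
grasp_force: 30.0
```

send_rows([
  [0, 0, 0.002, 0, 0, 0],
  [0, 0, 0.004, 0, 0, 0],
  [0, 0, 0.004, 0, 0, 0],
])

```text
time_s: 24.8
position: [0.5122, 0.3538, -0.0049]
tcp_rot: [[1.0, -0.01, 0.001], [-0.01, -1.0, 0.0], [0.001, -0.0, -1.0]]
force: [-1.2, -1.4, 5.4]
opening: 0.226
grasp_force: 30.0
```

send_rows([
  [0, 0, -0.004, 0, 0, 0],
  [0, 0, -0.004, 0, 0, 0],
  [0, 0, -0.004, 0, 0, 0],
  [0, 0, -0.004, 0, 0, 0],
  [0, 0, -0.004, 0, 0, 0],
  [0, 0, -0.004, 0, 0, 0],
  [0, 0, -0.06, 0, 0, 0],
  [0, 0, -0.16, 0, 0, 0],
  [0, 0, -0.3, 0, 0, 0],
  [0, 0, -0.5, 0, 0, 0],
  [0, 0, -0.7, 0, 0, 0],
  [0, 0, -0.72, 0, 0, 0],
], grip=1)

```text
time_s: 26.0
position: [0.5167, 0.356, 0.1827]
tcp_rot: [[1.0, -0.01, 0.015], [-0.01, -1.0, 0.007], [0.015, -0.007, -1.0]]
force: [1.4, 0.0, 0.5]
opening: 0.994
grasp_force: 0.0
```

```bash
python3 - <<'E'
from h import *
s=st(); print(s['joint_positions']); p,d,c,X=shot('wrist','w8'); H=X[...,2]
near=np.hypot(X[...,0]-.511,X[...,1]-.3535)<.1
m=(near&(H>.045)&(H<.07)); print(rect(X[m]))
row([.63,.18,.175],86.85); 
row([.6596,-.054,.175],86.85,P0=[.63,.18,.175],R0=Rt(86.85))
E
```

```text
t 26.0 P [0.5167 0.356  0.1827] yaw -0.6 F [1.4 0.  0.5] open 0.994 gf 0.0
[2.43790652e+01 2.99956394e+01 8.25631620e+01 3.89719422e-03
 6.65006536e+01 1.14969838e+02]
(array([511.6, 353.1]), 85.4, 19.6, -0.9)
[0.466, 0.696, 0.023, 0.003, -0.008, -0.972] dist mm 210
[-0.928, 0.17, 0.0, 0.0, 0.0, 0.0] dist mm 236
```

send_rows([
  [0.05, 0.06, 0.02, 0, 0, -0.09],
  [0.1, 0.12, 0.02, 0, 0, -0.18],
  [0.15, 0.2, 0.02, 0, 0, -0.27],
  [0.2, 0.28, 0.02, 0, 0, -0.36],
  [0.25, 0.36, 0.02, 0, 0, -0.45],
  [0.3, 0.44, 0.02, 0, 0, -0.54],
  [0.34, 0.52, 0.02, 0, 0, -0.63],
  [0.38, 0.58, 0.02, 0, 0, -0.72],
  [0.42, 0.64, 0.02, 0, 0, -0.81],
  [0.45, 0.69, 0.02, 0, 0, -0.9],
  [0.466, 0.696, 0.02, 0, 0, -0.972],
  [0.466, 0.696, 0.02, 0, 0, -0.972],
], grip=0)

```text
time_s: 27.25
position: [0.626, 0.1775, 0.1675]
tcp_rot: [[0.056, 0.998, -0.002], [0.998, -0.056, -0.0], [-0.0, -0.002, -1.0]]
force: [-0.1, 0.4, -0.6]
opening: 0.031
grasp_force: 0.0
```

send_rows([
  [-0.12, 0.03, 0, 0, 0, 0],
  [-0.28, 0.06, 0, 0, 0, 0],
  [-0.45, 0.09, 0, 0, 0, 0],
  [-0.62, 0.12, 0, 0, 0, 0],
  [-0.78, 0.15, 0, 0, 0, 0],
  [-0.88, 0.17, 0, 0, 0, 0],
  [-0.928, 0.17, 0, 0, 0, 0],
  [-0.928, 0.17, 0, 0, 0, 0],
  [-0.928, 0.17, 0, 0, 0, 0],
])

```text
time_s: 28.15
position: [0.6555, -0.054, 0.1685]
tcp_rot: [[0.055, 0.998, -0.001], [0.998, -0.055, 0.001], [0.001, -0.001, -1.0]]
force: [0.3, -0.7, 0.2]
opening: 0.006
grasp_force: 0.0
```

```bash
cat >> h.py <<'E'
BO=np.array([.5534,-.0461]); YB=-3.15
def loc(X): # world -> board frame, mm
    a=np.radians(YB); ex=np.array([np.cos(a),np.sin(a)]); ey=np.array([-np.sin(a),np.cos(a)])
    X=np.asarray(X); q=X[...,:2]-BO; return np.stack([q@ex,q@ey],-1)*1000
def wor(x,y):
    a=np.radians(YB); return BO+np.array([np.cos(a)*x-np.sin(a)*y,np.sin(a)*x+np.cos(a)*y])/1000
E
python3 - <<'E'
from h import *
s=st(); print('tcp loc',loc(s['position'])); p,d,c,X=shot('wrist','w9'); H=X[...,2]; L=loc(X)
hsv=cv2.cvtColor(p,cv2.COLOR_RGB2HSV)
inb=(L[...,0]>60)&(L[...,0]<160)&(L[...,1]>-160)&(L[...,1]<160)
m=inb&(hsv[...,1]>130)&(hsv[...,2]>90)&(hsv[...,0]>17)&(hsv[...,0]<32)&(H>.055)&(H<.062)
n,l,s_,_=cv2.connectedComponentsWithStats(m.astype(np.uint8))
for k in range(1,n):
    if s_[k,4]>30:
        Y=L[l==k]; i=Y[:,0]<np.percentile(Y[:,0],6); print('marker',s_[k].tolist(),'min',Y.min(0),'max',Y.max(0),'tip',Y[i].mean(0))
m=inb&(H>.09)&(H<.1)&(L[...,1]>0); print('post',m.sum(),L[m].mean(0),L[m].min(0),L[m].max(0))
m=inb&(H>.078)&(H<.088)&(L[...,1]<-5); print('case',L[m].min(0),L[m].max(0))
cv2.imwrite('pics/w9c.png',p[:,:,::-1])
E
```

```text
t 28.15 P [ 0.6555 -0.054   0.1685] yaw 86.86 F [ 0.3 -0.7  0.2] open 0.006 gf 0.0
tcp loc [102.37041238  -2.32345229]
marker [300, 52, 20, 18, 274] min [124.65702193 114.83490434] max [141.60298541 129.03491505] tip [126.57911461 121.1806595 ]
marker [299, 110, 20, 16, 254] min [124.36375448  65.93358568] max [141.77957928  79.25128797] tip [126.34558154  72.27199862]
post 360 [106.86516527  25.72868559] [98.49488435 16.5782442 ] [115.16079127  34.19044893]
case [  85.39916995 -119.57630622] [128.10627637 -19.27403703]
```

View pics/w9c.png

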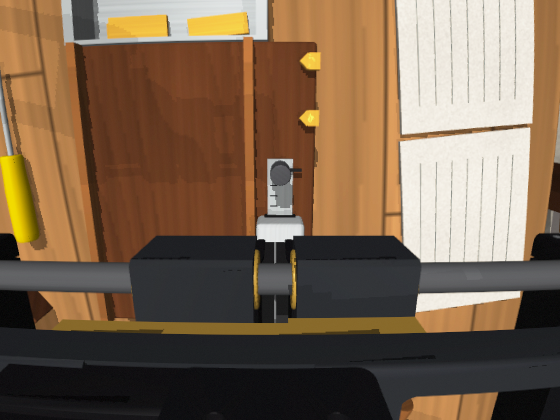

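send_rows([
  [0, 0.017, 0.1, 0, 0, 0],
  [0, 0.017, 0.25, 0, 0, 0],
  [0, 0.017, 0.4, 0, 0, 0],
  [0, 0.017, 0.48, 0, 0, 0],
  [0, 0.017, 0.53, 0, 0, 0],
  [0, 0.017, 0.554, 0, 0, 0],
  [0, 0.017, 0.554, 0, 0, 0],
])

```text
time_s: 28.9
position: [0.6606, -0.0549, 0.0303]
tcp_rot: [[0.054, 0.999, -0.0], [0.999, -0.054, 0.0], [0.0, -0.0, -1.0]]
force: [-0.1, 0.7, 0.4]
opening: 0.009
grasp_force: 0.0
```

send_rows([
  [0.015, 0, 0, 0, 0, 0],
  [0.03, 0, 0, 0, 0, 0],
  [0.05, 0, 0, 0, 0, 0],
  [0.07, 0, 0, 0, 0, 0],
  [0.09, 0, 0, 0, 0, 0],
  [0.11, 0, 0, 0, 0, 0],
  [0.13, 0, 0, 0, 0, 0],
  [0.15, 0, 0, 0, 0, 0],
  [0.17, 0, 0, 0, 0, 0],
  [0.18, 0, 0, 0, 0, 0],
  [0.18, 0, 0, 0, 0, 0],
  [0.18, 0, 0, 0, 0, 0],
])

```text
time_s: 30.1
position: [0.6631, -0.0109, 0.0304]
tcp_rot: [[0.055, 0.999, 0.0], [0.999, -0.055, -0.0], [-0.0, 0.0, -1.0]]
force: [0.0, -4.9, 4.4]
opening: 0.004
grasp_force: 2.4
```

```bash
cat > post.py <<'E'
from h import *
def post():
    s=st(); print('tcp loc',loc(s['position'])); p,d,c,X=shot('wrist','wp%d'%int(s['time_s']*100)); H=X[...,2]; L=loc(X)
    hsv=cv2.cvtColor(p,cv2.COLOR_RGB2HSV)
    inb=(L[...,0]>60)&(L[...,0]<160)&(L[...,1]>-160)&(L[...,1]<190)
    m=inb&(hsv[...,1]>130)&(hsv[...,2]>90)&(hsv[...,0]>17)&(hsv[...,0]<32)&(H>.055)&(H<.062)
    n,l,s_,_=cv2.connectedComponentsWithStats(m.astype(np.uint8))
    for k in range(1,n):
        if s_[k,4]>30:
            Y=L[l==k]; i=Y[:,0]<np.percentile(Y[:,0],6); print('marker mid',(Y.min(0)+Y.max(0))/2,'tip',Y[i].mean(0))
    m=inb&(H>.09)&(H<.1)&(L[...,1]>20)&(abs(L[...,0]-106.5)<14); n,l,s_,_=cv2.connectedComponentsWithStats(m.astype(np.uint8))
    for k in range(1,n):
        if s_[k,4]>40: Y=L[l==k]; print('post',len(Y),cv2.minEnclosingCircle(Y.astype(np.float32)),Y.mean(0),'ymax',Y[:,1].max())
post()
E
python3 post.py
```

```text
t 30.1 P [ 0.6631 -0.0109  0.0304] yaw 86.88 F [ 0.  -4.9  4.4] open 0.004 gf 2.4
tcp loc [107.63896526  41.17231903]
marker mid [133.25039959 121.74111044] tip [126.22986672 121.8745431 ]
marker mid [133.12205292  72.82937512] tip [125.95164088  73.15338381]
post 1388 ((107.31597900390625, 58.276519775390625), 10.073310852050781) [107.28047157  59.20507327] ymax 68.34153615651384
```

send_rows([
  [0.01, 0, 0, 0, 0, 0],
  [0.02, 0, 0, 0, 0, 0],
  [0.03, 0, 0, 0, 0, 0],
  [0.04, 0, 0, 0, 0, 0],
  [0.05, 0, 0, 0, 0, 0],
  [0.055, 0, 0, 0, 0, 0],
  [0.055, 0, 0, 0, 0, 0],
  [0.055, 0, 0, 0, 0, 0],
])

```text
time_s: 30.95
position: [0.6638, 0.0023, 0.0304]
tcp_rot: [[0.055, 0.999, 0.0], [0.999, -0.055, -0.001], [-0.001, 0.0, -1.0]]
force: [0.2, -5.7, 3.5]
opening: 0.001
grasp_force: 2.7
```

```bash
python3 post.py; ls pics | tail -3
```

```text
t 30.95 P [0.6638 0.0023 0.0304] yaw 86.86 F [ 0.2 -5.7  3.5] open 0.001 gf 2.7
tcp loc [107.61252201  54.38815979]
marker mid [133.08179211 121.89033895] tip [126.13726095 121.71351661]
marker mid [133.58714393  72.80391626] tip [127.02657961  73.4633454 ]
post 1396 ((106.84437561035156, 71.31517791748047), 10.197664260864258) [107.2587912   72.44511606] ymax 81.50749590810265
w9c.png
wp3010.png
wp3095.png
```

```bash
python3 -c "
import cv2;a=cv2.imread('pics/wp3095.png');cv2.imwrite('pics/wpc.png',cv2.resize(a[90:240,210:360],(600,600),interpolation=cv2.INTER_CUBIC))"
```

```text
(no output)
```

View pics/wpc.png

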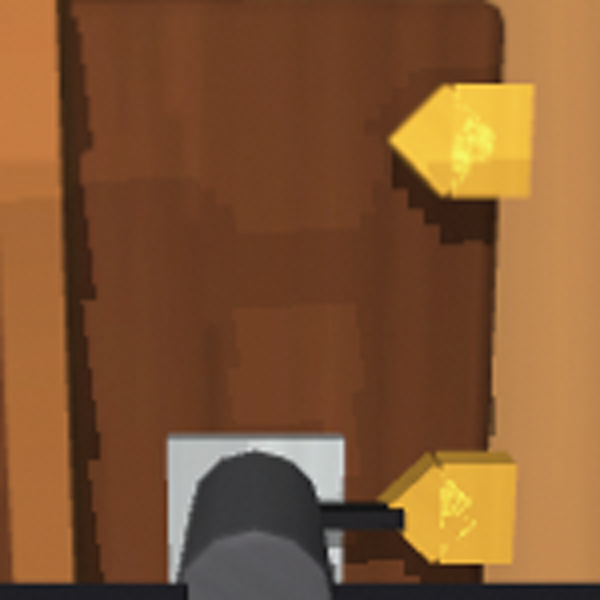

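```bash
python3 - <<'E'
from h import *
s=st(); p,d,c,X=shot('wrist','wq'); L=loc(X)
g=p.sum(2)
for u in (296,300,304): 
    print(u,[(v,int(g[v,u]),np.round([*L[v,u],X[v,u,2]*1000],1).tolist()) for v in range(214,224)])
E
```

```text
t 31.0 P [0.6638 0.0023 0.0304] yaw 86.86 F [-0.8 -6.2  4.7] open 0.007 gf 2.7
296 [(214, 240, [119.6, 73.0, 50.8]), (215, 163, [119.6, 72.6, 51.5]), (216, 67, [119.2, 73.5, 57.1]), (217, 64, [119.1, 73.5, 59.2]), (218, 112, [119.1, 73.2, 60.1]), (219, 112, [119.1, 72.6, 59.9]), (220, 111, [119.0, 72.4, 61.3]), (221, 113, [119.1, 71.6, 60.4]), (222, 128, [119.7, 68.3, 50.9]), (223, 163, [119.7, 67.8, 50.9])]
300 [(214, 191, [121.9, 73.0, 50.7]), (215, 132, [122.0, 72.2, 50.1]), (216, 70, [121.5, 73.4, 56.6]), (217, 67, [121.2, 73.6, 59.6]), (218, 108, [121.1, 73.4, 60.8]), (219, 113, [121.2, 72.8, 60.6]), (220, 110, [121.2, 72.2, 60.3]), (221, 116, [121.1, 71.9, 61.3]), (222, 108, [122.0, 68.4, 51.0]), (223, 115, [122.1, 67.4, 49.7])]
304 [(214, 237, [124.2, 72.9, 50.6]), (215, 160, [124.1, 72.5, 51.3]), (216, 68, [123.6, 73.4, 56.5]), (217, 66, [123.4, 73.6, 59.5]), (218, 111, [123.3, 73.2, 60.1]), (219, 112, [123.4, 72.6, 59.9]), (220, 112, [123.3, 72.2, 60.5]), (221, 113, [123.4, 71.6, 60.2]), (222, 113, [124.3, 68.2, 50.4]), (223, 107, [124.3, 67.7, 50.7])]
```

send_rows([
  [0.002, 0, 0, 0, 0, 0],
  [0.002, 0, 0, 0, 0, 0],
  [0.002, 0, 0, 0, 0, 0],
  [0.002, 0, 0, 0, 0, 0],
  [0.002, 0, 0, 0, 0, 0],
  [0.002, 0, 0, 0, 0, 0],
  [0.002, 0, 0, 0, 0, 0],
  [0.002, 0, 0, 0, 0, 0],
  [0.002, 0, 0, 0, 0, 0],
  [0.002, 0, 0, 0, 0, 0],
])

```text
time_s: 32.05
position: [0.6639, 0.0026, 0.0304]
tcp_rot: [[0.055, 0.998, 0.0], [0.998, -0.055, -0.001], [-0.001, 0.0, -1.0]]
force: [0.0, -5.8, 4.0]
opening: -0.0
grasp_force: 2.9
```

send_rows([
  [0, 0, 0, 0, 0, 0],
  [0, 0, 0, 0, 0, 0],
  [0, 0, 0, 0, 0, 0],
  [0, 0, 0, 0, 0, 0],
  [0, 0, 0, 0, 0, 0],
  [0, 0, 0, 0, 0, 0],
  [0, 0, 0, 0, 0, 0],
  [0, 0, 0, 0, 0, 0],
  [0, 0, 0, 0, 0, 0],
  [0, 0, 0, 0, 0, 0],
  [0, 0, 0, 0, 0, 0],
  [0, 0, 0, 0, 0, 0],
])

```text
time_s: 33.25
position: [0.6639, 0.0026, 0.0304]
tcp_rot: [[0.055, 0.998, 0.0], [0.998, -0.055, -0.001], [-0.001, 0.0, -1.0]]
force: [-0.6, -5.7, 3.5]
opening: 0.004
grasp_force: 2.9
```

```bash
cat > fin.py <<'E'
from h import *
from post import post
s=readout.read_state(); p,d,c,X=shot('wrist','wf'); L=loc(X); g=p.sum(2)
m=(abs(L[...,0]-121.5)<2.5)&(X[...,2]>.0585)&(X[...,2]<.063)&(g<180); print('fin y',L[m][:,1].min(),L[m][:,1].max(),m.sum())
E
python3 fin.py
```

```text
t 33.25 P [0.6639 0.0026 0.0304] yaw 86.86 F [-0.6 -5.7  3.5] open 0.004 gf 2.9
tcp loc [107.60869954  54.70353056]
marker mid [133.19661999 121.76370435] tip [126.16432532 121.68259883]
marker mid [133.70477015  72.62509479] tip [127.16780103  73.72375888]
post 1381 ((106.87489318847656, 71.72356414794922), 10.101310729980469) [107.30618443  72.71044539] ymax 81.81591006249093
fin y 71.72445162911589 74.388638273166 50
```

send_rows([
  [0.015, 0, 0, 0, 0, 0],
  [0.035, 0, 0, 0, 0, 0],
  [0.055, 0, 0, 0, 0, 0],
  [0.075, 0, 0, 0, 0, 0],
  [0.095, 0, 0, 0, 0, 0],
  [0.115, 0, 0, 0, 0, 0],
  [0.135, 0, 0, 0, 0, 0],
  [0.155, 0, 0, 0, 0, 0],
  [0.175, 0, 0, 0, 0, 0],
  [0.188, 0, 0, 0, 0, 0],
  [0.194, 0, 0, 0, 0, 0],
  [0.194, 0, 0, 0, 0, 0],
])

```text
time_s: 34.55
position: [0.6665, 0.0501, 0.0305]
tcp_rot: [[0.054, 0.999, -0.0], [0.999, -0.054, -0.002], [-0.002, 0.0, -1.0]]
force: [-0.1, -8.3, 4.5]
opening: 0.005
grasp_force: 4.1
```

```bash
python3 fin.py
```

```text
t 34.55 P [0.6665 0.0501 0.0305] yaw 86.9 F [-0.1 -8.3  4.5] open 0.005 gf 4.1
tcp loc [107.63621539 102.28061338]
marker mid [133.0332245  121.96272873] tip [126.07968665 122.82377367]
post 1387 ((107.3411865234375, 119.37696838378906), 10.244587898254395) [107.30799651 120.41211073] ymax 129.62146223837064
fin y 118.70910157936761 121.84318258688988 59
```

send_rows([
  [0.003, 0, 0, 0, 0, 0],
  [0.006, 0, 0, 0, 0, 0],
  [0.006, 0, 0, 0, 0, 0],
  [0.006, 0, 0, 0, 0, 0],
  [0.006, 0, 0, 0, 0, 0],
])

```text
time_s: 35.15
position: [0.6666, 0.0513, 0.0305]
tcp_rot: [[0.054, 0.999, -0.0], [0.999, -0.054, -0.003], [-0.003, 0.0, -1.0]]
force: [-1.3, -8.3, 4.2]
opening: 0.003
grasp_force: 4.2
```

```bash
python3 fin.py
```

```text
t 35.15 P [0.6666 0.0513 0.0305] yaw 86.88 F [-1.3 -8.3  4.2] open 0.003 gf 4.2
tcp loc [107.64578821 103.42696976]
marker mid [133.49827013 121.93821205] tip [126.82480689 123.00022711]
post 1379 ((107.16752624511719, 120.54922485351562), 10.064155578613281) [107.3280666 121.5248552] ymax 130.61149739301487
fin y 120.00195042591385 123.13841698983748 58
```

send_rows([
  [0.001, 0, 0, 0, 0, 0],
  [0.001, 0, 0, 0, 0, 0],
  [0.001, 0, 0, 0, 0, 0],
  [0.001, 0, 0, 0, 0, 0],
  [0.001, 0, 0, 0, 0, 0],
  [0.001, 0, 0, 0, 0, 0],
  [0.001, 0, 0, 0, 0, 0],
  [0.001, 0, 0, 0, 0, 0],
  [0.001, 0, 0, 0, 0, 0],
  [0.001, 0, 0, 0, 0, 0],
  [0.001, 0, 0, 0, 0, 0],
  [0.001, 0, 0, 0, 0, 0],
])

```text
time_s: 36.45
position: [0.6666, 0.0514, 0.0304]
tcp_rot: [[0.054, 0.999, -0.0], [0.999, -0.054, -0.003], [-0.003, 0.0, -1.0]]
force: [0.1, -9.5, 2.9]
opening: 0.008
grasp_force: 4.4
```

send_rows([
  [0, 0, 0, 0, 0, 0],
  [0, 0, 0, 0, 0, 0],
  [0, 0, 0, 0, 0, 0],
  [0, 0, 0, 0, 0, 0],
  [0, 0, 0, 0, 0, 0],
  [0, 0, 0, 0, 0, 0],
  [0, 0, 0, 0, 0, 0],
  [0, 0, 0, 0, 0, 0],
  [0, 0, 0, 0, 0, 0],
  [0, 0, 0, 0, 0, 0],
  [0, 0, 0, 0, 0, 0],
])

```text
time_s: 37.55
position: [0.6666, 0.0514, 0.0304]
tcp_rot: [[0.054, 0.999, -0.0], [0.999, -0.054, -0.003], [-0.003, 0.0, -1.0]]
force: [-0.4, -9.2, 3.8]
opening: 0.003
grasp_force: 4.4
```

send_rows([
  [-0.02, 0, 0, 0, 0, 0],
  [-0.05, 0, 0, 0, 0, 0],
  [-0.09, 0, 0, 0, 0, 0],
  [-0.13, 0, 0, 0, 0, 0],
  [-0.17, 0, 0, 0, 0, 0],
  [-0.21, 0, 0, 0, 0, 0],
  [-0.25, 0, 0, 0, 0, 0],
  [-0.29, 0, 0, 0, 0, 0],
  [-0.33, 0, 0, 0, 0, 0],
  [-0.36, 0, 0, 0, 0, 0],
  [-0.39, 0, 0, 0, 0, 0],
  [-0.41, 0, 0, 0, 0, 0],
])

```text
time_s: 38.75
position: [0.6602, -0.0483, 0.0298]
tcp_rot: [[0.055, 0.998, -0.001], [0.998, -0.055, 0.002], [0.002, -0.002, -1.0]]
force: [-0.4, 0.5, -0.3]
opening: 0.004
grasp_force: 0.0
```

send_rows([
  [-0.01, 0, 0, 0, 0, 0],
  [-0.01, 0, 0, 0, 0, 0],
  [-0.01, 0, 0, 0, 0, 0],
  [-0.01, 0, -0.1, 0, 0, 0],
  [-0.01, 0, -0.25, 0, 0, 0],
  [-0.01, 0, -0.4, 0, 0, 0],
  [-0.01, 0, -0.5, 0, 0, 0],
  [-0.01, 0, -0.5, 0, 0, 0],
  [-0.01, 0, -0.5, 0, 0, 0],
])

```text
time_s: 39.65
position: [0.6606, -0.0507, 0.1555]
tcp_rot: [[0.054, 0.999, 0.0], [0.999, -0.054, 0.0], [0.0, 0.0, -1.0]]
force: [-0.3, 0.3, -0.2]
opening: 0.005
grasp_force: 0.0
```

```bash
python3 fin.py; python3 - <<'E'
from h import *
p,d,c,X=shot('top','t20'); L=loc(X); H=X[...,2]; hsv=cv2.cvtColor(p,cv2.COLOR_RGB2HSV)
m=(hsv[...,1]>120)&(hsv[...,2]>130)&(hsv[...,0]>16)&(hsv[...,0]<32)&(H<.07); m[:100]=0; m[240:]=0; m[:,470:]=0; m[:,:200]=0
n,l,s_,_=cv2.connectedComponentsWithStats(m.astype(np.uint8))
for k in range(1,n):
    if s_[k,4]>15: print(s_[k].tolist(),rect(X[l==k]),np.round(np.nanmedian(X[l==k],0)*1000))
E
```

```text
t 39.65 P [ 0.6606 -0.0507  0.1555] yaw 86.91 F [-0.3  0.3 -0.2] open 0.005 gf 0.0
tcp loc [107.24780825   1.29975441]
marker mid [132.99916628 121.76879987] tip [126.41143528 121.7699473 ]
marker mid [133.02085706  72.36341827] tip [126.13467459  72.05396131]
post 347 ((106.81595611572266, 25.554872512817383), 8.884130477905273) [106.89199198  26.69638598] ymax 34.26936503694517
fin y -19.023359940461294 26.739838524902954 24
[424, 145, 24, 47, 427] (array([ 616.3, -332. ]), 117.9, 39.1, 11.6) [ 628. -328.    8.]
```

```bash
python3 - <<'E'
from h import *
row([.60,-.29,.17],11); row([.54,-.333,.17],11,P0=[.60,-.29,.17],R0=Rt(11))
E
```

```text
[-0.969, -0.185, -0.067, -0.003, 0.001, 0.843] dist mm 247
[-0.268, 0.123, 0.0, 0.0, 0.0, 0.0] dist mm 74
```

send_rows([
  [-0.09, -0.02, -0.06, 0, 0, 0.09],
  [-0.2, -0.04, -0.06, 0, 0, 0.18],
  [-0.32, -0.06, -0.06, 0, 0, 0.27],
  [-0.44, -0.08, -0.06, 0, 0, 0.36],
  [-0.56, -0.1, -0.06, 0, 0, 0.45],
  [-0.68, -0.13, -0.06, 0, 0, 0.54],
  [-0.8, -0.15, -0.06, 0, 0, 0.63],
  [-0.9, -0.17, -0.06, 0, 0, 0.72],
  [-0.969, -0.185, -0.06, 0, 0, 0.81],
  [-0.969, -0.185, -0.06, 0, 0, 0.843],
  [-0.969, -0.185, -0.06, 0, 0, 0.843],
  [-0.969, -0.185, -0.06, 0, 0, 0.843],
], grip=1)

```text
time_s: 41.0
position: [0.6007, -0.29, 0.1689]
tcp_rot: [[0.981, 0.192, -0.002], [0.192, -0.981, 0.002], [-0.002, -0.002, -1.0]]
force: [0.3, 0.5, -0.3]
opening: 0.97
grasp_force: 0.0
```

```bash
python3 - <<'E'
from h import *
s=st(); p,d,c,X=shot('wrist','w21'); H=X[...,2]; hsv=cv2.cvtColor(p,cv2.COLOR_RGB2HSV)
m=(hsv[...,1]>130)&(hsv[...,2]>90)&(hsv[...,0]>17)&(hsv[...,0]<32)&(H>.004)&(H<.02); m[236:]=0
n,l,s_,_=cv2.connectedComponentsWithStats(m.astype(np.uint8))
for k in range(1,n):
    if s_[k,4]>100:
        Y=X[l==k]; r=rect(Y); print(s_[k].tolist(),r,np.round(np.nanmedian(Y,0)*1000,1)); row([r[0][0]/1000,r[0][1]/1000,.1],r[3],s)
E
```

```text
t 41.0 P [ 0.6007 -0.29    0.1689] yaw 11.07 F [ 0.3  0.5 -0.3] open 0.97 gf 0.0
[298, 128, 34, 108, 3305] (array([ 615.3, -332.1]), 119.2, 34.2, 11.3) [ 618.1 -331.6    8.4]
[0.025, 0.177, 0.275, -0.001, 0.001, -0.003] dist mm 82
```

send_rows([
  [0.025, 0.177, 0.1, 0, 0, -0.003],
  [0.025, 0.177, 0.26, 0, 0, -0.003],
  [0.025, 0.177, 0.42, 0, 0, -0.003],
  [0.025, 0.177, 0.56, 0, 0, -0.003],
  [0.025, 0.177, 0.66, 0, 0, -0.003],
  [0.025, 0.177, 0.72, 0, 0, -0.003],
  [0.025, 0.177, 0.76, 0, 0, -0.003],
  [0.025, 0.177, 0.78, 0, 0, -0.003],
  [0.025, 0.177, 0.79, 0, 0, -0.003],
  [0.025, 0.177, 0.8, 0, 0, -0.003],
  [0.025, 0.177, 0.8, 0, 0, -0.003],
])

```text
time_s: 42.15
position: [0.6164, -0.3333, -0.0288]
tcp_rot: [[0.981, 0.195, 0.001], [0.195, -0.981, -0.001], [0.001, 0.001, -1.0]]
force: [-0.6, -0.2, 0.2]
opening: 0.995
grasp_force: 0.0
```

send_rows([
  [0, 0, 0.004, 0, 0, 0],
  [0, 0, 0.008, 0, 0, 0],
  [0, 0, 0.012, 0, 0, 0],
  [0, 0, 0.012, 0, 0, 0],
])

```text
time_s: 42.55
position: [0.6158, -0.3329, -0.0327]
tcp_rot: [[0.981, 0.195, -0.0], [0.195, -0.981, 0.0], [-0.0, -0.0, -1.0]]
force: [-0.1, 0.5, 0.2]
opening: 1.002
grasp_force: 0.0
```

send_rows([
  [0, 0, 0.004, 0, 0, 0],
  [0, 0, 0.008, 0, 0, 0],
  [0, 0, 0.008, 0, 0, 0],
])

```text
time_s: 42.85
position: [0.6158, -0.3328, -0.0349]
tcp_rot: [[0.981, 0.195, -0.0], [0.195, -0.981, 0.0], [-0.0, -0.0, -1.0]]
force: [0.6, -0.3, 0.5]
opening: 0.998
grasp_force: 0.0
```

send_rows([
  [0, 0, 0, 0, 0, 0],
  [0, 0, 0, 0, 0, 0],
  [0, 0, 0, 0, 0, 0],
  [0, 0, 0, 0, 0, 0],
  [0, 0, 0, 0, 0, 0],
  [0, 0, 0, 0, 0, 0],
  [0, 0, 0, 0, 0, 0],
  [0, 0, 0, 0, 0, 0],
  [0, 0, 0, 0, 0, 0],
  [0, 0, 0, 0, 0, 0],
], grip=0)

```text
time_s: 43.85
position: [0.6158, -0.3325, -0.0347]
tcp_rot: [[0.981, 0.195, -0.0], [0.195, -0.981, 0.001], [-0.0, -0.001, -1.0]]
force: [-0.4, 2.4, 0.5]
opening: 0.381
grasp_force: 30.0
```

send_rows([
  [0, 0, -0.02, 0, 0, 0],
  [0, 0, -0.06, 0, 0, 0],
  [0, 0, -0.12, 0, 0, 0],
  [0, 0, -0.12, 0, 0, 0],
])

```text
time_s: 44.25
position: [0.6181, -0.3346, -0.0014]
tcp_rot: [[0.981, 0.195, 0.005], [0.195, -0.981, -0.004], [0.004, 0.005, -1.0]]
force: [0.2, -0.6, -2.3]
opening: 0.378
grasp_force: 30.0
```

```bash
python3 - <<'E'
from h import *
row([.5834,-.18,.1],86.85)
row([.5534,-.0461,.1],86.85,P0=[.5834,-.18,.1],R0=Rt(86.85))
E
```

```text
[-0.013, -0.632, -0.409, 0.004, -0.0, -0.84] dist mm 188
[0.528, -0.149, 0.0, 0.0, 0.0, 0.0] dist mm 137
```

send_rows([
  [0, 0, -0.12, 0, 0, -0.04],
  [0, 0, -0.24, 0, 0, -0.12],
  [0, -0.04, -0.36, 0, 0, -0.2],
  [0, -0.1, -0.419, 0, 0, -0.28],
  [0, -0.18, -0.419, 0, 0, -0.36],
  [0, -0.26, -0.419, 0, 0, -0.44],
  [0, -0.34, -0.419, 0, 0, -0.52],
  [0, -0.42, -0.419, 0, 0, -0.6],
  [0, -0.5, -0.419, 0, 0, -0.68],
  [0, -0.58, -0.419, 0, 0, -0.76],
  [-0.013, -0.632, -0.419, 0, 0, -0.84],
  [-0.013, -0.632, -0.419, 0, 0, -0.84],
])

```text
time_s: 45.45
position: [0.5806, -0.1765, 0.1004]
tcp_rot: [[0.053, 0.999, -0.002], [0.999, -0.053, 0.001], [0.001, -0.002, -1.0]]
force: [0.2, -0.7, -2.4]
opening: 0.378
grasp_force: 30.0
```

send_rows([
  [0.1, -0.03, 0, 0, 0, 0],
  [0.22, -0.06, 0, 0, 0, 0],
  [0.34, -0.1, 0, 0, 0, 0],
  [0.45, -0.13, 0, 0, 0, 0],
  [0.528, -0.149, 0, 0, 0, 0],
  [0.528, -0.149, 0, 0, 0, 0],
  [0.528, -0.149, 0, 0, 0, 0],
])

```text
time_s: 46.15
position: [0.5531, -0.0456, 0.1006]
tcp_rot: [[0.056, 0.998, 0.002], [0.998, -0.056, -0.001], [-0.001, 0.002, -1.0]]
force: [0.2, -1.2, -3.5]
opening: 0.385
grasp_force: 30.0
```

```bash
python3 - <<'E'
from h import *
s=st(); print(loc(s['position'])); p,d,c,X=shot('wrist','w23'); H=X[...,2]; hsv=cv2.cvtColor(p,cv2.COLOR_RGB2HSV)
m=(hsv[...,1]>120)&(hsv[...,2]>80)&(hsv[...,0]>17)&(hsv[...,0]<32)&(H>.09)&(H<.2)
Y=X[m]; print(rect(Y),np.median(Y[:,2]),loc(Y).min(0),loc(Y).max(0))
cv2.imwrite('pics/w23c.png',p[:,:,::-1])
row([*wor(0,0),.02],86.85)
E
```

```text
t 46.15 P [ 0.5531 -0.0456  0.1006] yaw 86.82 F [ 0.2 -1.2 -3.5] open 0.385 gf 30.0
[-0.3764698   0.50266223]
(array([553.5, -34.3]), 95.4, 34.1, 86.9) 0.14370144335246943 [-17.63531024 -35.96453865] [16.49969789 59.47452799]
[0.0, 0.0, 0.322, 0.001, 0.001, -0.001] dist mm 81
```

View pics/w23c.png

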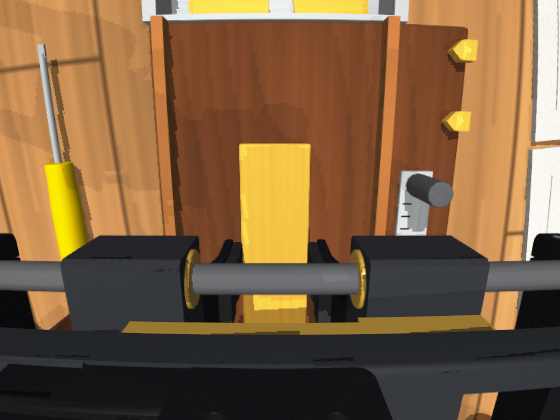

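send_rows([
  [0, 0, 0.06, 0, 0, 0],
  [0, 0, 0.16, 0, 0, 0],
  [0, 0, 0.24, 0, 0, 0],
  [0, 0, 0.29, 0, 0, 0],
  [0, 0, 0.315, 0, 0, 0],
  [0, 0, 0.328, 0, 0, 0],
  [0, 0, 0.334, 0, 0, 0],
  [0, 0, 0.338, 0, 0, 0],
  [0, 0, 0.338, 0, 0, 0],
])

```text
time_s: 47.1
position: [0.5523, -0.0449, 0.0161]
tcp_rot: [[0.055, 0.999, 0.001], [0.999, -0.055, -0.0], [-0.0, 0.001, -1.0]]
force: [0.5, -0.2, -2.8]
opening: 0.376
grasp_force: 30.0
```

send_rows([
  [0, 0, 0.003, 0, 0, 0],
  [0, 0, 0.003, 0, 0, 0],
])

```text
time_s: 47.3
position: [0.5523, -0.0448, 0.0153]
tcp_rot: [[0.054, 0.999, 0.001], [0.999, -0.054, -0.0], [-0.0, 0.001, -1.0]]
force: [0.2, 0.8, -1.4]
opening: 0.38
grasp_force: 30.0
```

send_rows([
  [0, 0, 0.002, 0, 0, 0],
  [0, 0, 0.002, 0, 0, 0],
])

```text
time_s: 47.5
position: [0.5523, -0.0448, 0.0152]
tcp_rot: [[0.055, 0.999, 0.001], [0.999, -0.055, -0.0], [-0.0, 0.001, -1.0]]
force: [-1.3, 0.5, 4.1]
opening: 0.378
grasp_force: 30.0
```

send_rows([
  [0, 0, 0, 0, 0, 0],
  [0, 0, 0, 0, 0, 0],
  [0, 0, 0, 0, 0, 0],
  [0, 0, 0, 0, 0, 0],
  [0, 0, 0, 0, 0, 0],
  [0, 0, -0.02, 0, 0, 0],
  [0, 0, -0.06, 0, 0, 0],
  [0, 0, -0.16, 0, 0, 0],
  [0, 0, -0.32, 0, 0, 0],
  [0, 0, -0.48, 0, 0, 0],
  [0, 0, -0.6, 0, 0, 0],
  [0, 0, -0.6, 0, 0, 0],
], grip=0.65)

```text
time_s: 48.7
position: [0.5556, -0.0457, 0.17]
tcp_rot: [[0.054, 0.998, 0.011], [0.999, -0.054, -0.003], [-0.003, 0.011, -1.0]]
force: [0.5, -0.1, -0.2]
opening: 0.65
grasp_force: 0.0
```

```bash
python3 - <<'E'
from h import *
s=st(); p,d,c,X=shot('wrist','w24'); H=X[...,2]; hsv=cv2.cvtColor(p,cv2.COLOR_RGB2HSV); L=loc(X)
m=(hsv[...,1]>120)&(hsv[...,2]>80)&(hsv[...,0]>17)&(hsv[...,0]<32)&(H<.2)&(abs(L[...,0])<72)&(L[...,1]<280)&(L[...,1]>-138)
n,l,s_,_=cv2.connectedComponentsWithStats(m.astype(np.uint8))
for k in range(1,n):
    if s_[k,4]>60: Y=X[l==k]; print(rect(Y),np.median(Y[:,2]),loc(Y).min(0),loc(Y).max(0))
R1=Rt(-3.1)
row([.45,.17,.175],-3.1,s); row([.4293,.4594,.175],-3.1,P0=[.45,.17,.175],R0=R1)
E
```

```text
t 48.7 P [ 0.5556 -0.0457  0.17  ] yaw 86.88 F [ 0.5 -0.1 -0.2] open 0.65 gf 0.0
(array([525.2, 120. ]), 63.5, 20.6, -3.5) 0.015209729874283318 [-69.03322285 153.83173499] [ -5.47753268 174.57658467]
(array([606.1, 116.9]), 56.7, 20.5, -1.6) 0.010345334940813161 [ 15.31283836 155.31470812] [ 71.95213355 176.58954439]
(array([552.5, -46.2]), 119.1, 34.4, 86.8) 0.058464868015789956 [-18.10143815 -59.63787031] [16.31949896 59.43534661]
[0.838, -0.468, -0.027, 0.007, -0.004, 1.0] dist mm 240
[-0.145, -1.151, 0.0, 0.0, 0.0, 0.0] dist mm 290
```

send_rows([
  [0.04, -0.03, -0.027, 0, 0, 0.08],
  [0.12, -0.07, -0.027, 0, 0, 0.17],
  [0.2, -0.12, -0.027, 0, 0, 0.26],
  [0.28, -0.17, -0.027, 0, 0, 0.35],
  [0.36, -0.22, -0.027, 0, 0, 0.44],
  [0.44, -0.27, -0.027, 0, 0, 0.53],
  [0.52, -0.31, -0.027, 0, 0, 0.62],
  [0.6, -0.35, -0.027, 0, 0, 0.71],
  [0.68, -0.39, -0.027, 0, 0, 0.8],
  [0.76, -0.43, -0.027, 0, 0, 0.89],
  [0.82, -0.46, -0.027, 0, 0, 0.98],
  [0.838, -0.468, -0.027, 0, 0, 1],
], grip=1)

```text
time_s: 49.95
position: [0.444, 0.172, 0.1699]
tcp_rot: [[0.998, -0.056, -0.004], [-0.056, -0.998, -0.0], [-0.004, 0.0, -1.0]]
force: [-0.1, 0.0, 0.2]
opening: 1.0
grasp_force: 0.0
```

send_rows([
  [0, -0.1, 0, 0, 0, 0],
  [-0.03, -0.26, 0, 0, 0, 0],
  [-0.06, -0.42, 0, 0, 0, 0],
  [-0.09, -0.58, 0, 0, 0, 0],
  [-0.12, -0.74, 0, 0, 0, 0],
  [-0.145, -0.88, 0, 0, 0, 0],
  [-0.145, -0.98, 0, 0, 0, 0],
  [-0.145, -1, 0, 0, 0, 0],
  [-0.145, -1, 0, 0, 0, 0],
  [-0.145, -1, 0, 0, 0, 0],
])

```text
time_s: 50.95
position: [0.4233, 0.4209, 0.1702]
tcp_rot: [[0.998, -0.055, -0.002], [-0.055, -0.998, -0.002], [-0.002, 0.002, -1.0]]
force: [0.4, -1.3, 0.5]
opening: 1.001
grasp_force: 0.0
```

```bash
python3 - <<'E'
from h import *
s=st(); p,d,c,X=shot('wrist','w25'); H=X[...,2]; n_=np.hypot(X[...,0]-.43,X[...,1]-.46)
m=(n_<.05)&(H>.035)&(H<.06); print('knob wrist',rect(X[m]),m.sum())
p,d,c,X=shot('top','t25'); H=X[...,2]; n_=np.hypot(X[...,0]-.43,X[...,1]-.46)
m=(n_<.05)&(H>.035)&(H<.06); print('knob top',m.sum(),rect(X[m]) if m.sum()>9 else '')
row([.4293,.4594,-.0149],-3.05,s)
E
```

```text
t 50.95 P [0.4233 0.4209 0.1702] yaw -3.17 F [ 0.4 -1.3  0.5] open 1.001 gf 0.0
knob wrist (array([429.1, 458.8]), 43.2, 20.3, -3.3) 897
knob top 0 
[0.017, -0.157, 0.74, 0.001, 0.001, -0.001] dist mm 189
```

Lid is where it was left. Grasp it exactly as before.

send_rows([
  [0.02, -0.155, 0.04, 0, 0, 0],
  [0.02, -0.155, 0.18, 0, 0, 0],
  [0.02, -0.155, 0.34, 0, 0, 0],
  [0.02, -0.155, 0.5, 0, 0, 0],
  [0.02, -0.155, 0.62, 0, 0, 0],
  [0.02, -0.155, 0.69, 0, 0, 0],
  [0.02, -0.155, 0.72, 0, 0, 0],
  [0.02, -0.155, 0.735, 0, 0, 0],
  [0.02, -0.155, 0.74, 0, 0, 0],
  [0.02, -0.155, 0.74, 0, 0, 0],
])

```text
time_s: 52.05
position: [0.4319, 0.4612, -0.0128]
tcp_rot: [[0.998, -0.055, 0.002], [-0.055, -0.998, 0.001], [0.002, -0.001, -1.0]]
force: [-0.1, -0.3, 0.4]
opening: 1.002
grasp_force: 0.0
```

send_rows([
  [0, 0, 0, 0, 0, 0],
  [0, 0, 0, 0, 0, 0],
  [0, 0, 0, 0, 0, 0],
  [0, 0, 0, 0, 0, 0],
  [0, 0, 0, 0, 0, 0],
  [0, 0, 0, 0, 0, 0],
  [0, 0, 0, 0, 0, 0],
  [0, 0, 0, 0, 0, 0],
  [0, 0, 0, 0, 0, 0],
  [0, 0, 0, 0, 0, 0],
  [0, 0, 0, 0, 0, 0],
  [0, 0, 0, 0, 0, 0],
], grip=0)

```text
time_s: 53.25
position: [0.4309, 0.4604, -0.014]
tcp_rot: [[0.999, -0.054, -0.0], [-0.054, -0.999, -0.001], [-0.0, 0.001, -1.0]]
force: [0.1, -2.0, 0.6]
opening: 0.227
grasp_force: 30.0
```

send_rows([
  [0, 0, -0.03, 0, 0, 0],
  [0, 0, -0.1, 0, 0, 0],
  [0, 0, -0.2, 0, 0, 0],
  [0, 0, -0.32, 0, 0, 0],
  [0, 0, -0.45, 0, 0, 0],
  [0, 0, -0.56, 0, 0, 0],
  [0, 0, -0.6, 0, 0, 0],
  [0, 0, -0.6, 0, 0, 0],
  [0, 0, -0.6, 0, 0, 0],
])

```text
time_s: 54.15
position: [0.43, 0.4602, 0.1348]
tcp_rot: [[0.999, -0.055, -0.002], [-0.055, -0.999, -0.001], [-0.002, 0.002, -1.0]]
force: [-0.3, -0.7, -3.2]
opening: 0.224
grasp_force: 30.0
```

```bash
python3 - <<'E'
from h import *
s=st(); print(wor(0,206)); row([.5655,.1600,s['position'][2]],-3.15,s)
E
```

```text
t 54.15 P [0.43   0.4602 0.1348] yaw -3.13 F [-0.3 -0.7 -3.2] open 0.224 gf 30.0
[0.56471974 0.15958875]
[0.607, 1.169, 0.001, 0.001, 0.001, 0.0] dist mm 329
```

send_rows([
  [0.05, 0.1, 0, 0, 0, 0],
  [0.12, 0.24, 0, 0, 0, 0],
  [0.2, 0.4, 0, 0, 0, 0],
  [0.28, 0.55, 0, 0, 0, 0],
  [0.36, 0.7, 0, 0, 0, 0],
  [0.44, 0.84, 0, 0, 0, 0],
  [0.51, 0.97, 0, 0, 0, 0],
  [0.55, 1, 0, 0, 0, 0],
  [0.55, 1, 0, 0, 0, 0],
])

```text
time_s: 55.05
position: [0.5553, 0.2022, 0.1344]
tcp_rot: [[0.998, -0.058, -0.002], [-0.058, -0.998, -0.0], [-0.002, 0.0, -1.0]]
force: [0.6, 0.6, -2.6]
opening: 0.228
grasp_force: 30.0
```

send_rows([
  [0.03, 0.08, 0, 0, 0, 0],
  [0.059, 0.169, 0, 0, 0, 0],
  [0.059, 0.169, 0, 0, 0, 0],
  [0.059, 0.169, 0, 0, 0, 0],
  [0.059, 0.169, 0, 0, 0, 0],
  [0.059, 0.169, 0, 0, 0, 0],
])

```text
time_s: 55.65
position: [0.5663, 0.1621, 0.1359]
tcp_rot: [[0.999, -0.053, -0.001], [-0.053, -0.999, 0.0], [-0.001, -0.0, -1.0]]
force: [0.9, 0.5, -2.2]
opening: 0.226
grasp_force: 30.0
```

```bash
python3 - <<'E'
from h import *
s=st(); row([.566,.1597,.036],-3.15,s); p,d,c,X=shot('wrist','w27'); L=loc(X); H=X[...,2]
m=(H>.15)&(H<.175)&(abs(L[...,0])<130)&(L[...,1]>120)&(L[...,1]<290); n,l,s_,_=cv2.connectedComponentsWithStats(m.astype(np.uint8)); k=1+s_[1:,4].argmax(); Y=X[l==k]; print('lid plate',rect(Y),loc(Y).min(0),loc(Y).max(0))
m=(H>.04)&(H<.0475)&(abs(L[...,0])<110)&(L[...,1]>135)&(L[...,1]<280); n,l,s_,_=cv2.connectedComponentsWithStats(m.astype(np.uint8)); k=1+s_[1:,4].argmax(); Y=X[l==k]; print('tray rim',rect(Y),loc(Y).min(0),loc(Y).max(0))
E
```

```text
t 55.65 P [0.5663 0.1621 0.1359] yaw -3.03 F [ 0.9  0.5 -2.2] open 0.226 gf 30.0
[-0.001, 0.01, 0.4, -0.0, 0.001, 0.001] dist mm 100
lid plate (array([606.9, 159.5]), 116.8, 95.6, 87.0) [ -5.75752773 149.88945223] [ 90.03867525 266.72881713]
tray rim (array([668.3,  87.9]), 4.4, 0.7, -1.9) [105.20791193 139.73897143] [109.55676068 140.47303613]
```

send_rows([
  [0.003, 0.01, 0.03, 0, 0, 0],
  [0.003, 0.01, 0.1, 0, 0, 0],
  [0.003, 0.01, 0.2, 0, 0, 0],
  [0.003, 0.01, 0.29, 0, 0, 0],
  [0.003, 0.01, 0.36, 0, 0, 0],
  [0.003, 0.01, 0.4, 0, 0, 0],
  [0.003, 0.01, 0.41, 0, 0, 0],
  [0.003, 0.01, 0.42, 0, 0, 0],
  [0.003, 0.01, 0.42, 0, 0, 0],
])

```text
time_s: 56.6
position: [0.5683, 0.1582, 0.0316]
tcp_rot: [[0.999, -0.055, 0.001], [-0.055, -0.999, 0.0], [0.001, -0.0, -1.0]]
force: [0.1, -0.8, -2.6]
opening: 0.229
grasp_force: 30.0
```

send_rows([
  [0, 0, 0.006, 0, 0, 0],
  [0, 0, 0.012, 0, 0, 0],
  [0, 0, 0.018, 0, 0, 0],
  [0, 0, 0.018, 0, 0, 0],
])

```text
time_s: 57.0
position: [0.5676, 0.1581, 0.0266]
tcp_rot: [[0.999, -0.055, -0.0], [-0.055, -0.999, -0.0], [-0.0, 0.0, -1.0]]
force: [-0.6, 0.2, -3.4]
opening: 0.231
grasp_force: 30.0
```

send_rows([
  [0, 0, 0.003, 0, 0, 0],
  [0, 0, 0.006, 0, 0, 0],
  [0, 0, 0.006, 0, 0, 0],
])

```text
time_s: 57.3
position: [0.5678, 0.1582, 0.026]
tcp_rot: [[0.999, -0.054, 0.0], [-0.054, -0.999, -0.0], [0.0, -0.0, -1.0]]
force: [-1.7, 0.5, 4.9]
opening: 0.226
grasp_force: 30.0
```

Contact at the expected seated height (0.026). Release, rise and check.

send_rows([
  [0, 0, -0.003, 0, 0, 0],
  [0, 0, -0.003, 0, 0, 0],
  [0, 0, -0.003, 0, 0, 0],
  [0, 0, -0.003, 0, 0, 0],
  [0, 0, -0.003, 0, 0, 0],
  [0, 0, -0.003, 0, 0, 0],
  [0, 0, -0.06, 0, 0, 0],
  [0, 0, -0.16, 0, 0, 0],
  [0, 0, -0.32, 0, 0, 0],
  [0, 0, -0.5, 0, 0, 0],
  [0, 0, -0.68, 0, 0, 0],
  [0, 0, -0.86, 0, 0, 0],
], grip=1)

```text
time_s: 58.5
position: [0.5673, 0.1582, 0.2431]
tcp_rot: [[0.999, -0.055, 0.001], [-0.055, -0.999, 0.0], [0.001, -0.0, -1.0]]
force: [2.0, -0.0, 0.9]
opening: 0.997
grasp_force: 0.0
```

send_rows([
  [-0.1, 0.1, -0.2, 0, 0, 0],
  [-0.25, 0.25, -0.25, 0, 0, 0],
  [-0.35, 0.4, -0.25, 0, 0, 0],
  [-0.45, 0.55, -0.25, 0, 0, 0],
  [-0.45, 0.7, -0.25, 0, 0, 0],
  [-0.45, 0.8, -0.25, 0, 0, 0],
  [-0.45, 0.8, -0.25, 0, 0, 0],
  [-0.45, 0.8, -0.25, 0, 0, 0],
])

```text
time_s: 59.3
position: [0.4443, -0.0354, 0.3033]
tcp_rot: [[0.998, -0.056, 0.001], [-0.056, -0.998, 0.0], [0.001, -0.0, -1.0]]
force: [-0.0, 0.2, -1.2]
opening: 1.001
grasp_force: 0.0
```

```bash
python3 - <<'E'
from h import *
s=st(); p,d,c,X=shot('wrist','w30'); L=loc(X); H=X[...,2]; hsv=cv2.cvtColor(p,cv2.COLOR_RGB2HSV)
for n,m in dict(knob=(H>.075)&(H<.1)&(abs(L[...,0])<40)&(L[...,1]>160)&(L[...,1]<260),
  blank=(H>.055)&(H<.061)&(abs(L[...,0])<45)&(abs(L[...,1])<90),
  plate=(H>.048)&(H<.058)&(abs(L[...,0])<95)&(L[...,1]>148)&(L[...,1]<275),
  post=(H>.09)&(H<.1)&(abs(L[...,0]-107)<15)&(L[...,1]>0)&(L[...,1]<160),
  scr=(H>.055)&(H<.065)&(np.hypot(X[...,0]-.512,X[...,1]-.353)<.06)).items():
    Y=X[m]; print(n,m.sum(),rect(Y),'z',np.round(np.median(Y[:,2]),4),np.round(loc(Y).mean(0),1)) if m.sum()>20 else print(n,m.sum())
Y=X[(H>.048)&(H<.058)&(abs(L[...,0])<90)&(L[...,1]>150)&(L[...,1]<262)]; Q=Y[~np.isnan(Y[:,0])]; A=np.c_[loc(Q),np.ones(len(Q))]; print('plate tilt',np.linalg.lstsq(A,Q[:,2]*1000,rcond=None)[0])
p2,_,_,_=shot('scene','s30')
cv2.imwrite('pics/c30.png',cv2.resize(np.hstack([p[:,:,::-1],p2[:,:,::-1]]),(800,300)))
E
```

```text
t 59.3 P [ 0.4443 -0.0354  0.3033] yaw -3.22 F [-0.   0.2 -1.2] open 1.001 gf 0.0
knob 680 (array([564.9, 156.9]), 43.9, 20.6, -3.8) z 0.0858 [-1.000e-01  2.014e+02]
blank 2564 (array([552.2, -47.1]), 119.9, 33.9, 87.0) z 0.0584 [-1.4 -1.2]
plate 10863 (array([565.6, 162.2]), 187.2, 121.3, -3.2) z 0.0522 [  3.7 203.3]
post 23 (array([653.7, -27.3]), 10.3, 1.9, 89.7) z 0.0925 [99.  24.7]
scr 219 (array([500.1, 342.6]), 65.2, 13.3, -12.5) z 0.0587 [-82.9 387.4]
plate tilt [ 6.22569780e-04 -1.50767556e-03  5.25178272e+01]
```

View pics/c30.png

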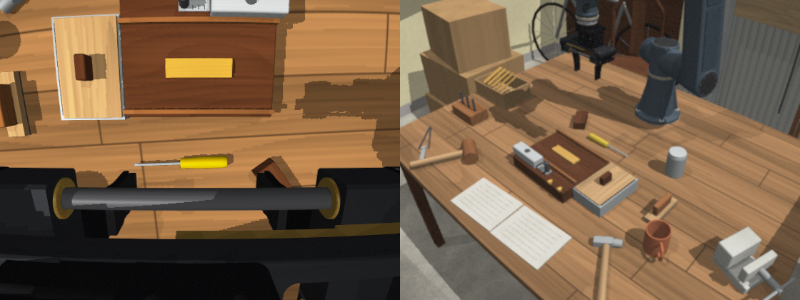

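```bash
python3 -c "
from rig import ticket; print(ticket.hand_in())"
```

```text
the job is handed in; nothing more can be done
None
```

I finished the job and handed it in at about 59 s, well inside the 189 s limit; hand-in returned no verdict. The offcuts are off the board and in the tray, with the third hidden under another rather than seen directly. The rule was held about 2 s at each marker and is back home. The blank lies lengthwise along the rule, the lid is seated level, and the scraper stands on the bench. My first try at the lid closed just above its knob, because the fingertips end about 37 mm short of the stated TCP, and the second try held.

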